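# Run a set of foot studs through the filling funnel and hold the gate

### The job

Tip the pivoted bin by its T-handle so that all four foot studs slide into the funnel while the spring gate under it is still shut, then let the bin back down onto its rest. Then pull the spring gate out by its upright handle until its pointer is level with the brass index fin and all four studs have dropped into the jar below, and finish still holding the gate there: do not let go. Leave the other parts on the cart where they lie.

Things in the scene. Friction and masses are not known exactly. Their poses are not given: they have to be found in the camera images.
- station: Grey filling station fixed to the cart: base plate 110 x 400 x 8 mm. Origin at its underside, on the cart, straight below the funnel axis; z up. Along its +y side lies the tilting bin, along its -y side the gate handle and the two gate rails (at x = +-33 mm, tops 66 mm above the cart). All offsets below named 'station' are in this frame.
- funnel_mouth (a point): Centre of the round aluminium funnel's open mouth, 135 mm above the cart, 130 mm across; the cone narrows to a throat of 41 mm inside diameter which ends on the gate, 68 mm above the cart. Axes as the station's.
- jar_floor (a point): Centre of the inner floor (12 mm above the cart) of the clear green glass jar under the gate; fixed to the station, inside diameter 46 mm, rim 50 mm above its floor. Axes as the station's.
- bin (a joint): Tilt of the green sheet-metal bin, rad: 0 = level on its rest, grows as the handle end is lifted, stop at 1.15. It falls back to its rest by its own weight (0.35 kg). It must be held at about 0.9 to 1.1 for a second or two for the studs to slide out over its open front lip into the funnel.
- bin_pivot (a point): Centre of the bin's pivot axis, which runs along the station's x; at station (0, 60, 152) mm. The bin is 78 mm wide (x) with walls 45 mm high; its open front lip is 25 mm from the pivot on the funnel side, its back wall 97 mm from the pivot on the +y side.
- bin_handle (a point): Centre of the bin's T-handle: a round black bar 16 mm thick and 44 mm long along the station's x, on an 8 mm thick stem, 53 mm clear of the bin's back wall. With the bin level it is 150 mm in station +y and 30 mm up from the pivot (station (0, 210, 182) mm); as the bin tilts it swings up and towards the funnel on an arc of 153 mm radius about the pivot. Free above and at both ends; it may be pinched by its ends or across and turns between the fingers.
- gate (a joint): Pull-out of the spring gate, m: 0 = shut, grows as the handle is pulled along the station's -y, stop at 0.070. A spring pulls it shut: about 3 N at the start, 4.5 N more per 50 mm. It snaps shut when let go.
- gate_handle (a point): Grip point on the gate's upright black handle, a square post 16 x 16 mm (sides along the station's x and y) standing from 67 to 122 mm above the cart; this point is on its axis, 110 mm above the cart. Shut, it is 100 mm in station -y from the funnel axis. Moves with the gate.
- pointer (a point): Outer end of the flat steel pointer arm, 4 mm wide, 69 mm above the cart, which sticks out of the gate plate 42 mm in station +x from the handle's axis, at the same y as the handle. Moves with the gate. Axes as the station's.
- mark: Brass index clip beside the station's +x rail, with an upright fin 3 mm thin and 30 mm long standing across the rail direction, its inner end close to the pointer's tip as that comes by (fin top 76 mm above the cart). Origin on the fin's mid-plane, 48 mm in station +x of the funnel axis; axes as the station's. It lies 43 to 60 mm further out (station -y) than the shut pointer; the pointer is at the mark when both have the same station y.
- stud0: One of four equal domed nickel-plated foot studs, 16 mm diameter, 11 mm high, 15 g; starts standing on the bin's floor (154 mm above the cart). Origin at the centre of its flat underside.
- stud1: One of four equal domed nickel-plated foot studs, 16 mm diameter, 11 mm high, 15 g; starts standing on the bin's floor (154 mm above the cart). Origin at the centre of its flat underside.
- stud2: One of four equal domed nickel-plated foot studs, 16 mm diameter, 11 mm high, 15 g; starts standing on the bin's floor (154 mm above the cart). Origin at the centre of its flat underside.
- stud3: One of four equal domed nickel-plated foot studs, 16 mm diameter, 11 mm high, 15 g; starts standing on the bin's floor (154 mm above the cart). Origin at the centre of its flat underside.
- bracket: Bystander: nickel shoulder rest bracket, flat strip 150 x 22 mm with one end bent up 50 mm, loose on the cart.
- key_a: Bystander: marbled treble key with wooden tail, 170 x 19 x 12 mm, loose on the cart.
- key_b: Bystander: a second such key.
- lever_arm: Bystander: cranked brass bass lever arm, about 125 mm long, 14 mm high.
- spring_box: Bystander: open red plastic spring box, 100 x 70 x 35 mm.
- screwdriver: Bystander: screwdriver lying on the cart.
- reed_block: Bystander: wooden reed block 150 x 30 x 32 mm.

How it is judged:
By the outcome, as a careful person would: the job done as asked, in the order asked, and still so for the second after the job is handed in, while the arm keeps its last pose, push and grip.
It also fails if it takes over 54 s, if anything falls off the work surface, if the arm or the gripper's body presses on something with over 40 N, if the wrist force passes 120 N, or if a joint passes its speed limit or range.

### The arm

A 7-joint arm with a two-finger parallel gripper is mounted at the origin on the work surface. World frame = base frame: x ahead of the robot, y to its left, z up, the work surface at z = 0. Lengths are in m, angles in rad, forces in N, time in s.
With the tool pointing down it reaches from about 0.4 to 0.85 m from the base axis. Payload 10.4 kg.
Tool frame: the origin (TCP) lies between the finger pads; the fingertips stand manip.finger_overhang ahead of it and the grasp point (between the pads) lies 11 mm behind it (manip.finger_overhang is the distance from the TCP to the fingertips, in m); x points along the fingers, z is the direction in which the jaws open and shut, and the axes are right-handed (so a half turn about x gives the same grasp; the last joint's range is limited). The gripper opens to 85 mm and grips with 20 to 120 N. Pads are 22 mm wide; open, the fingers measure 114 mm over their backs; the gripper's body (76 mm by 85 mm) begins 54 mm behind the grasp point. The pads swing forward as they close: fully open they stand 13 mm farther back than shut.
Start: joints at [-1.238, 0.332, -0.065, 1.46, 0.022, 1.35, -0.088], TCP at [0.218, 0.586, 0.239] pointing down, gripper open.
Joint ranges: [-2.6, 2.6], [-0.5, 2.12], [-1.47, 1.34], [0.16, 2.42], [-1.27, 4.41], [0.06, 2.06], [-2.6, 2.6]. Speed limits (rad/s): [2.22, 2.22, 2.79, 2.79, 3.14, 3.14, 3.14].

### API

Orientations are given as a unit quaternion [x, y, z, w].
In Python, from workcell import get_obs, camera, workorder, manip gives the robot as it stands. The module is installed in compiled form; this text tells all that it offers.
- The arm moves only by the tool play_rows, never from a script. Its argument "increments" is text: rows parted by semicolons, each of 4 numbers parted by spaces: the shift along the tool's x, y, z in m, then the turn about the tool's x in rad. A call has 1 to 20 rows; each row shifts and turns the pose as measured when the row begins, along the tool's axes as they then stand; what a row does not reach is not made up. A row lasts 1/10 s, in which the tool goes at most 50 mm and 8.59 degrees, less where a joint would pass 70% of its speed; a pose out of reach is approached as far as the arm can. A call is refused whole if a number of a shift passes 0.05 or a number of a turn 0.15, either way. A call with a gripper value outside its range is refused whole. "hand" is the gripper command: -1 is fully open, 1 is shut, values between are in proportion, set as the call begins (left out, the last holds). The fingers move at their own pace and stop on an object; "squeeze" is the grip in N (left out, the last holds). Time passes only in rows, so rows that do not move let the fingers close. It gives the time, the measured TCP pose, the force and the opening at its end, in the units of the state.
- get_obs(): the state, without advancing time (a new reading comes with each control period).
- camera(name): name is "side" or "top" or "wrist"; returns a dict with "img" (420x560x3 uint8, blue, green, red), "fov_y" (degrees; the focal length in pixels is half the picture's height over the tangent of half this angle, whatever the lens; pixels are square), "cx", "cy" (the principal point, pixels), "R" (3x3) and "t" (3): a world point X has camera coordinates R X + t; the wrist camera has in their place "tool_from_camera" (4x4, takes a point from camera to tool coordinates, whose origin is the TCP and whose axes are the tool frame's). Camera axes: x right, y down, z forward; pixel columns grow to the right and rows downward; lengths in m; the calibration is good to about 2 mm. A picture is of the moment at which its call begins: read the wrist's pose just before it. There is no depth.
- workorder.hand_in(): hands the job in, once; it reports no verdict.
The state is a dict: "clock": time; "joint_pos": joint angles; "joint_velocities": joint speeds; "tau": joint torques, N m; "position": TCP position; "ee_rot": TCP orientation; "ft_force": force on the tool from outside, world axes, zero at the start; "torque": the same for the moment, N m; "grip_width": opening from 0.0 (shut) to 1.0 (fully open).
Only numpy, scipy, OpenCV 4.12 (cv2) and the standard library are available. Lean on these libraries where they do the work, as an engineer would, in place of code of your own. Each camera call takes 0.05 s, during which the arm holds its last target.

## Working session

There is one attempt and no reset: what is moved stays moved. The work goes in short steps, Python scripts to look and compute and a tool call to move; the robot and the scene stay as the last step left them, time stands still between calls to the robot, and variables do not carry over. Pictures are saved under pics/ and viewed, and the job is handed in when it is done.

Besides the shell and the picture viewer there is one more tool, called after "Emit:" in YAML: its name, and indented under it one key for each argument. play_rows: Moves the arm, as the interface text tells. Its arguments: {"type":"object","properties":{"increments":{"type":"string"},"hand":{"type":"number"},"squeeze":{"type":"number"}},"required":["increments"]}

```bash
mkdir -p pics; cat > h.py <<'E'
import numpy as np, cv2
from scipy.spatial.transform import Rotation as Rn
from workcell import get_obs, camera, workorder, manip
def K(c):
    f=210/np.tan(np.radians(c["fov_y"])/2); return f,c["cx"],c["cy"]
def pose(c,o=None):
    if "R" in c: return np.array(c["R"]),np.array(c["t"])
    T=np.eye(4);T[:3,:3]=Rn.from_quat(o["ee_rot"]).as_matrix();T[:3,3]=o["position"]
    M=np.linalg.inv(T@np.array(c["tool_from_camera"])); return M[:3,:3],M[:3,3]
def proj(c,X,o=None):
    R,t=pose(c,o);f,cx,cy=K(c);p=R@np.array(X)+t;return np.array([f*p[0]/p[2]+cx,f*p[1]/p[2]+cy])
def back(c,uv,z,o=None):
    R,t=pose(c,o);f,cx,cy=K(c);d=R.T@np.array([(uv[0]-cx)/f,(uv[1]-cy)/f,1]);C=-R.T@t
    return C+d*(z-C[2])/d[2]
E
python3 - <<'E'
from h import *
o=get_obs();print(o);print(manip.finger_overhang, [a for a in dir(manip) if a[0]!='_'])
for n in("top","side","wrist"):
    c=camera(n);cv2.imwrite(f"pics/{n}0.png",c["img"]);print(n,K(c),{k:v for k,v in c.items() if k!="img"})
E
```

```text
{'clock': 0.0, 'joint_pos': array([-1.23761794,  0.33287879, -0.0646879 ,  1.46094665,  0.02160005,
        1.34988547, -0.08848413]), 'joint_velocities': array([-3.87148000e-04,  2.03396700e-04, -2.75319472e-04, -1.12252543e-03,
       -4.06792040e-04, -6.82637094e-05, -9.71204130e-04]), 'tau': array([-2.13148346e-04, -6.25440645e+01,  4.91367630e-02, -3.91620326e+01,
        1.61715393e-02,  9.63205355e-03, -1.38370117e-05]), 'position': array([0.21758515, 0.58551631, 0.23850902]), 'ee_rot': array([-0.40394779,  0.58097914,  0.40333376,  0.58018213]), 'ft_force': array([-0.01217764, -0.1634969 ,  0.09302357]), 'torque': array([-0.0091635 , -0.01661097,  0.03131639]), 'grip_width': 1.0007442790339607}
0.008 ['MotionError', 'finger_overhang']
top (np.float64(512.6346417975072), 272.9719182738352, 205.96839281976747) {'fov_y': 44.55276932152059, 'cx': 272.9719182738352, 'cy': 205.96839281976747, 'R': array([[ 0.12429085, -0.99223102,  0.0054207 ],
       [-0.96712428, -0.12236377, -0.22292988],
       [ 0.22186124,  0.02246565, -0.97481941]]), 't': array([-0.04358713,  0.55876654,  1.
[... 228 characters left out ...]
4],
       [-4.40353917e-01, -5.62716675e-01, -6.99598722e-01],
       [ 4.31277179e-01,  5.50852412e-01, -7.14535944e-01]]), 't': array([-0.42503808,  0.3236966 ,  1.09745155])}
wrist (np.float64(303.74567150155116), 280.47638160045165, 205.71895769020946) {'fov_y': 69.31747327047371, 'cx': 280.47638160045165, 'cy': 205.71895769020946, 'tool_from_camera': array([[ 2.28225369e-04, -3.12515298e-01,  9.49912700e-01,
        -1.34323413e-01],
       [ 4.76677659e-04, -9.49912582e-01, -3.12515373e-01,
         7.99580194e-02],
       [ 9.99999860e-01,  5.24126098e-04, -6.78250890e-05,
         2.42504562e-05],
       [ 0.00000000e+00,  0.00000000e+00,  0.00000000e+00,
         1.00000000e+00]])}
```

View pics/top0.png

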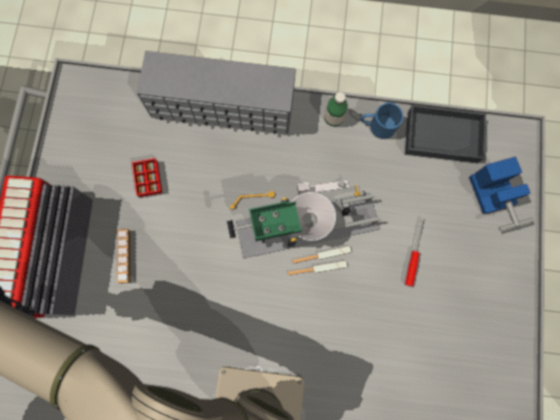

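View pics/side0.png

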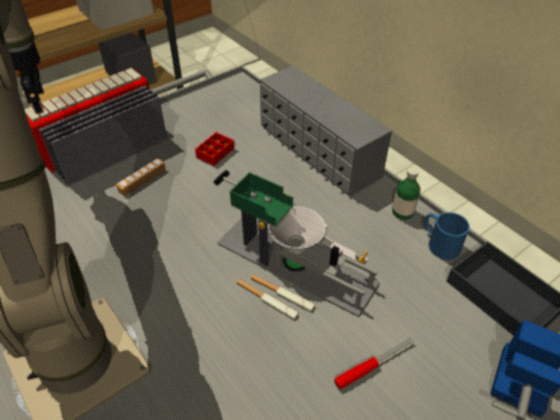

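View pics/wrist0.png

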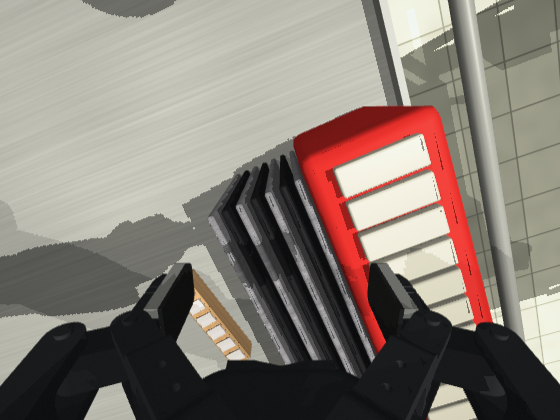

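```bash
python3 - <<'E'
import cv2
a=cv2.imread("pics/top0.png")[165:285,215:395];cv2.imwrite("pics/t1.png",cv2.resize(a,None,fx=4.4,fy=4.4,interpolation=2))
a=cv2.imread("pics/side0.png")[160:310,205:390];cv2.imwrite("pics/s1.png",cv2.resize(a,None,fx=4,fy=4,interpolation=2))
E
```

```text
(no output)
```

View pics/t1.png

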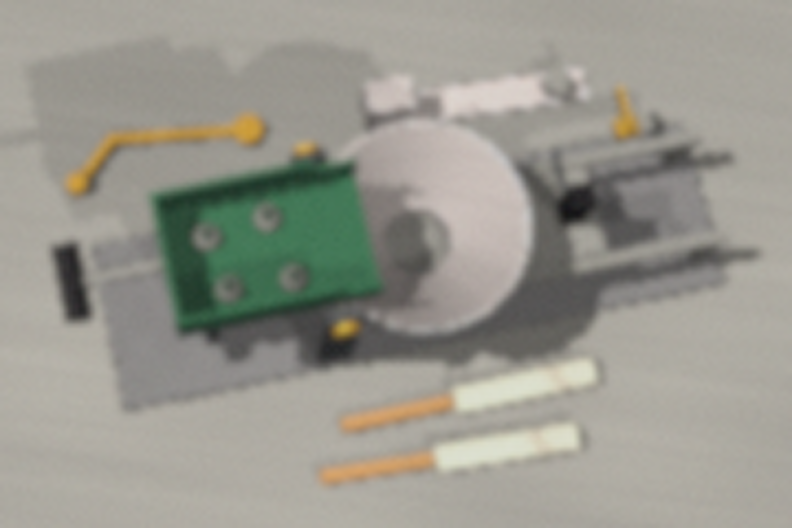

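View pics/s1.png

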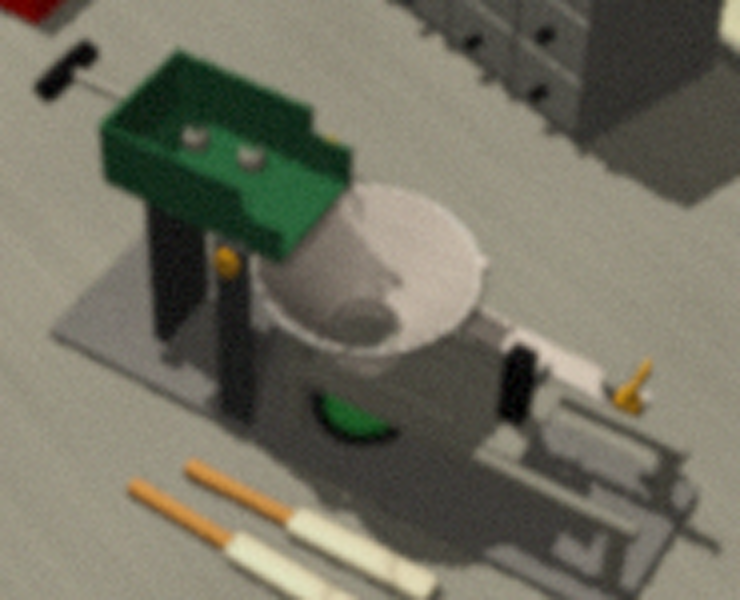

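```bash
cat > fit.py <<'E'
from h import *
from scipy.optimize import least_squares
ct,cs=camera("top"),camera("side")
t=lambda u,v:np.array([u/4.4+215,v/4.4+165]); s=lambda u,v:np.array([u/4+205,v/4+160])
P=[(ct,t(70,282),[0,.210,.185]),(ct,t(430,228),[0,0,.135]),(ct,t(577,203),[0,-.1,.119]),
(cs,s(67,71),[0,.210,.184]),(cs,s(369,268),[0,0,.135]),(cs,s(520,352),[0,-.1,.118])]
def W(p,q):
    a=p[2];return np.array([p[0]+np.cos(a)*q[0]-np.sin(a)*q[1],p[1]+np.sin(a)*q[0]+np.cos(a)*q[1],q[2]])
r=least_squares(lambda p:np.concatenate([proj(c,W(p,q))-uv for c,uv,q in P]),[.65,-.05,0.1])
p=r.x;print(p,r.fun.round(1))
print("handle",W(p,[0,.21,.182]),"gate",W(p,[0,-.1,.11]))
m=back(ct,t(623,95),.076);a=p[2];d=m-np.array([p[0],p[1],0])
print("mark top",m,"station",np.cos(a)*d[0]+np.sin(a)*d[1],-np.sin(a)*d[0]+np.cos(a)*d[1])
E
python3 fit.py
```

```text
[ 0.52965096 -0.07904708  0.33541796] [ 0.8 -0.2 -1.2 -0.9  1.4 -1.6 -0.9 -0.5 -0.9 -0.2 -0.5  1.9]
handle [0.46052655 0.11925021 0.182     ] gate [ 0.56256735 -0.17347437  0.11      ]
mark top [ 0.64104395 -0.19780589  0.076     ] station 0.066094263346647 -0.1488072561868679
```

```bash
cat >> h.py <<'E'
STA=np.array([0.52965,-0.07905,0.3354])
def W(q,p=None):
    p=STA if p is None else p
    a=p[2];return np.array([p[0]+np.cos(a)*q[0]-np.sin(a)*q[1],p[1]+np.sin(a)*q[0]+np.cos(a)*q[1],q[2]])
def S(X):
    a=STA[2];d=np.array(X)[:2]-STA[:2];return np.array([np.cos(a)*d[0]+np.sin(a)*d[1],-np.sin(a)*d[0]+np.cos(a)*d[1],X[2]])
def togo(target,o=None):
    """target = world grasp point (11mm behind TCP); returns tool-axes shift and yaw err"""
    o=o or get_obs();R=Rn.from_quat(o["ee_rot"]).as_matrix()
    tcp=np.array(target)+R[:,0]*.011
    sx=np.array([np.cos(STA[2]),np.sin(STA[2]),0])
    y=R[:,1]@sx;z=R[:,2]@sx
    e=np.arctan2(-y,z) ; e=(e+np.pi/2)%np.pi-np.pi/2
    return R.T@(tcp-o["position"]),e
E
python3 - <<'E'
from h import *
o=get_obs();print(Rn.from_quat(o["ee_rot"]).as_matrix().round(3))
print(togo(W([0,.21,.182])),togo(W([0,.21,.26])))
E
```

```text
[[-0.    -0.937  0.348]
 [-0.001  0.348  0.937]
 [-1.     0.    -0.001]]
(array([ 0.06815757, -0.39017029, -0.35266305]), np.float64(0.8796861598212518)) (array([-0.00984242, -0.39016933, -0.3527079 ]), np.float64(0.8796861598212518))
```

Emit:
play_rows:
  increments: "-0.02 0 0 0.147;-0.02 0 0 0.147;-0.02 0 0 0.147;0 0 0 0.147;0 0 0 0.147;0 0 0 0.145;0 0 0 0"
  hand: -1
  squeeze: 40

```text
clock: 0.95
position: [0.2175, 0.5851, 0.3002]
ee_rot: [-0.111, 0.699, 0.109, 0.698]
ft_force: [0.7, -0.8, 0.1]
grip_width: 1.001
```

```bash
python3 - <<'E'
from h import *
o=get_obs();print(Rn.from_quat(o["ee_rot"]).as_matrix().round(3))
print(togo(W([0,.21,.26])),o["joint_pos"])
E
```

```text
[[-0.001 -0.307  0.952]
 [-0.003  0.952  0.307]
 [-1.    -0.002 -0.002]]
(array([ 0.05226763, -0.51786487,  0.08845936]), np.float64(-0.023659531081176688)) [-1.32979647  0.30752202  0.05443622  1.36771741 -0.01677973  1.46997563
 -0.96442959]
```

Emit:
play_rows:
  increments: "0 -0.03 0.006 -0.023;0 -0.04 0.006 0;0 -0.04 0.007 0;0 -0.04 0.007 0;0 -0.04 0.007 0;0 -0.04 0.007 0;0 -0.04 0.007 0;0 -0.04 0.007 0;0 -0.04 0.007 0;0 -0.04 0.007 0;0 -0.04 0.007 0;0 -0.03 0.007 0;0 -0.01 0 0;0 0 0 0"

```text
clock: 2.35
position: [0.4676, 0.158, 0.2993]
ee_rot: [-0.144, 0.693, 0.141, 0.692]
ft_force: [0.5, 0.4, 0.0]
grip_width: 1.001
```

```bash
python3 - <<'E'
from h import *
o=get_obs();c=camera("wrist");cv2.imwrite("pics/w1.png",cv2.resize(c["img"],None,fx=1.4,fy=1.4))
print(togo(W([0,.21,.182])),S(o["position"]))
for q in([0,.21,.182],[.022,.21,.182],[-.022,.21,.182],[0,0,.135],[0,-.1,.122],[.042,-.1,.069],[-.033,-.15,.066],[.033,-.15,.066]): print(q,(proj(c,W(q),o)*1.4).round(1))
E
```

```text
(array([ 0.12838822, -0.03342495, -0.02161518]), np.float64(0.0717560647523825)) [0.01948451 0.24427017 0.29928302]
[0, 0.21, 0.182] [358.9 331.7]
[0.022, 0.21, 0.182] [392.9 333.9]
[-0.022, 0.21, 0.182] [324.8 329.4]
[0, 0, 0.135] [352.2 522.3]
[0, -0.1, 0.122] [349.3 588.2]
[0.042, -0.1, 0.069] [391.1 543.9]
[-0.033, -0.15, 0.066] [324.1 570.5]
[0.033, -0.15, 0.066] [380.5 573.6]
```

View pics/w1.png

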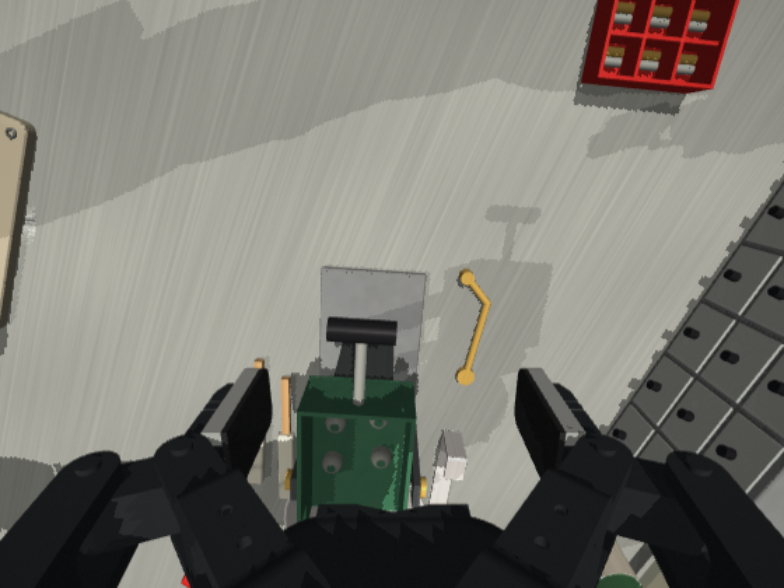

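```bash
python3 - <<'E'
from h import *
a=cv2.imread("pics/w1.png")[300:430,270:480];cv2.imwrite("pics/w1c.png",cv2.resize(a,None,fx=3.5,fy=3.5,interpolation=2))
E
```

```text
(no output)
```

View pics/w1c.png

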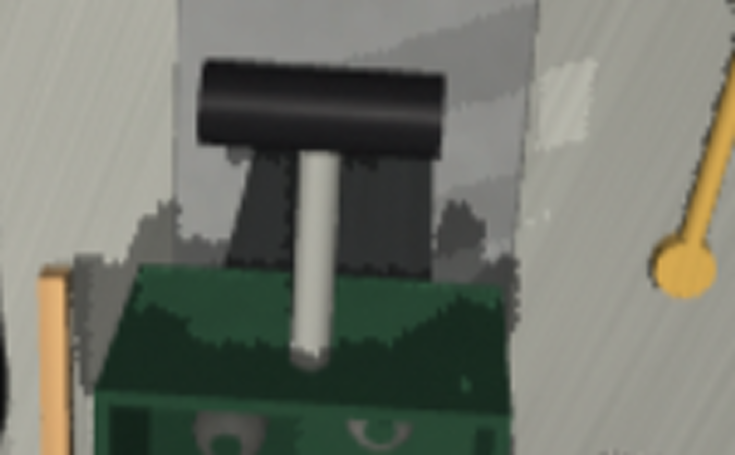

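```bash
sed -i 's/^STA=.*/STA=np.array([0.5313,-0.0785,0.3300])/' h.py; python3 - <<'E'
from h import *
print(S(back(camera("wrist"),np.array([361.7,331.1])/1.4,.182,get_obs())),togo(W([0,.21,.182])))
E
```

```text
[-0.00112354  0.21279783  0.182     ] (array([ 0.12833525, -0.0348893 , -0.01883054]), np.float64(0.07813868167239679))
```

Emit:
play_rows:
  increments: "0 0 0 0.066;0 0 0 0"

```text
clock: 2.65
position: [0.4653, 0.1634, 0.299]
ee_rot: [-0.123, 0.697, 0.121, 0.696]
ft_force: [0.5, 0.1, -0.8]
grip_width: 1.001
```

```bash
python3 - <<'E'
from h import *
print(togo(W([0,.21,.182])))
E
```

```text
(array([ 0.12815701, -0.03962727, -0.01631572]), np.float64(0.017659929068794433))
```

Emit:
play_rows:
  increments: "0 -0.02 -0.01 0.01;0 -0.017 -0.0075 0;0 0 0 0;0 0 0 0"

```text
clock: 3.05
position: [0.4597, 0.1231, 0.299]
ee_rot: [-0.124, 0.697, 0.122, 0.695]
ft_force: [-0.6, 0.2, 0.7]
grip_width: 0.999
```

```bash
python3 - <<'E'
from h import *
o=get_obs();c=camera("wrist");cv2.imwrite("pics/w2.png",c["img"])
print(togo(W([0,.21,.182])),S(o["position"]))
for q in([0,.21,.182],[.022,.21,.182],[-.022,.21,.182],[0,0,.135],[0,-.1,.122],[.042,-.1,.069],[-.033,-.15,.066],[.033,-.15,.066]): print(q,(proj(c,W(q),o)).round(1))
E
```

```text
(array([ 0.12808465, -0.00348575,  0.00267125]), np.float64(0.018667197817140435)) [-0.0024066   0.21387694  0.29904805]
[0, 0.21, 0.182] [283.3 206.9]
[0.022, 0.21, 0.182] [308.5 207.4]
[-0.022, 0.21, 0.182] [258.1 206.4]
[0, 0, 0.135] [279.3 355.9]
[0, -0.1, 0.122] [278. 406.]
[0.042, -0.1, 0.069] [305.5 374.3]
[-0.033, -0.15, 0.066] [257.3 396. ]
[0.033, -0.15, 0.066] [298.4 396.7]
```

View pics/w2.png

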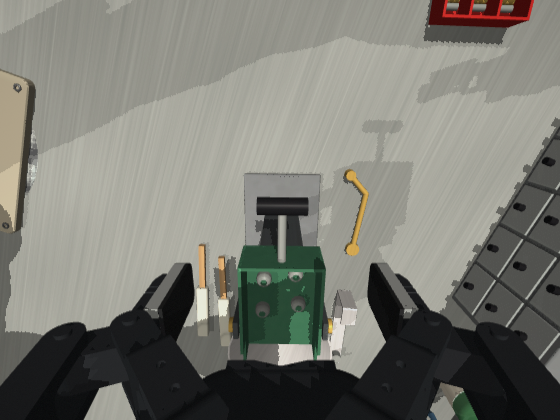

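Emit:
play_rows:
  increments: "0.02 -0.0035 0.002 0;0.03 0 0 0;0.03 0 0 0;0.025 0 0 0;0.015 0 0 0;0.006 0 0 0;0 0 0 0"

```text
clock: 3.8
position: [0.4634, 0.1237, 0.1695]
ee_rot: [-0.125, 0.696, 0.125, 0.696]
ft_force: [0.7, 0.4, -0.3]
grip_width: 0.999
```

```bash
python3 - <<'E'
from h import *
o=get_obs();c=camera("wrist");cv2.imwrite("pics/w3.png",c["img"])
print(togo(W([0,.21,.182])),S(o["position"]),proj(c,W([0,.21,.182]),o))
E
```

```text
(array([-0.00089932, -0.00336231, -0.0016761 ]), np.float64(0.02559099484684557)) [0.00128834 0.21333662 0.16953518] [277.21852167 293.69518402]
```

View pics/w3.png

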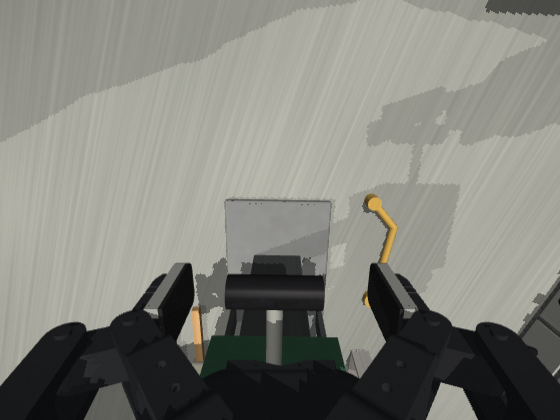

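Emit:
play_rows:
  increments: "0 -0.003 -0.0027 0;0 0 0 0"

```text
clock: 4.05
position: [0.463, 0.1203, 0.1717]
ee_rot: [-0.125, 0.695, 0.125, 0.697]
ft_force: [-0.3, -0.3, -0.5]
grip_width: 0.999
```

Emit:
play_rows:
  increments: "0 0 0 0;0 0 0 0;0 0 0 0;0 0 0 0;0 0 0 0;0 0 0 0;0 0 0 0;0 0 0 0"
  hand: 1
  squeeze: 40

```text
clock: 4.85
position: [0.4619, 0.1199, 0.1737]
ee_rot: [-0.125, 0.696, 0.125, 0.696]
ft_force: [-0.9, 0.1, 0.5]
grip_width: 0.505
```

```bash
python3 - <<'E'
from h import *
o=get_obs();c=camera("wrist");cv2.imwrite("pics/w4.png",c["img"])
print(togo(W([0,.21,.182])),S(o["position"]),proj(c,W([0,.21,.182]),o),o["ft_force"],o["grip_width"])
E
```

```text
(array([ 0.00266509, -0.00022942,  0.00133977]), np.float64(0.025970544667702322)) [-0.00133661  0.21020931  0.17366266] [282.98079564 283.05931936] [-0.91551993  0.09466872  0.53442766] 0.5054249535217555
```

View pics/w4.png

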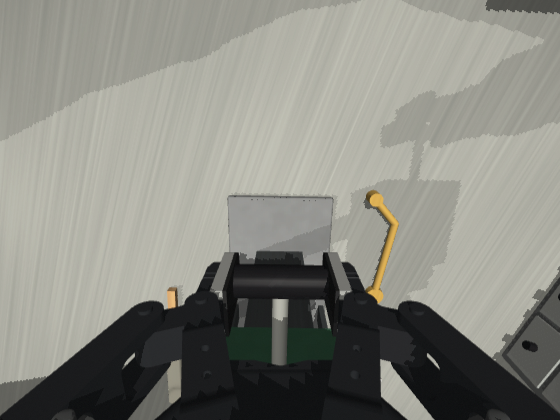

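```bash
cat >> h.py <<'E'
def arc(phi0,phi1,n):
    f=np.linspace(phi0,phi1,n+1)+np.arctan2(30,150)
    P=153*np.c_[np.cos(f),np.sin(f)];d=np.diff(P,axis=0)
    return ";".join(f"{-b/1000:.4f} {a/1000:.4f} 0 0" for a,b in d)
E
python3 -c "
from h import *
print(arc(0,.5,7));print(arc(.5,1.0,7))"
```

```text
-0.0106 -0.0025 0 0;-0.0104 -0.0033 0 0;-0.0102 -0.0040 0 0;-0.0099 -0.0047 0 0;-0.0095 -0.0054 0 0;-0.0091 -0.0061 0 0;-0.0086 -0.0067 0 0
-0.0081 -0.0073 0 0;-0.0076 -0.0079 0 0;-0.0070 -0.0084 0 0;-0.0064 -0.0089 0 0;-0.0057 -0.0093 0 0;-0.0051 -0.0097 0 0;-0.0043 -0.0100 0 0
```

Emit:
play_rows:
  increments: "-0.0106 -0.0025 0 0;-0.0104 -0.0033 0 0;-0.0102 -0.004 0 0;-0.0099 -0.0047 0 0;-0.0095 -0.0054 0 0;-0.0091 -0.0061 0 0;-0.0086 -0.0067 0 0"

```text
clock: 5.6
position: [0.4741, 0.085, 0.2463]
ee_rot: [-0.125, 0.696, 0.124, 0.696]
ft_force: [4.1, -3.2, -8.9]
grip_width: 0.504
```

```bash
cat >> h.py <<'E'
def rel(X0,o):
    d=np.array(o["position"])-np.array(X0);R=Rn.from_quat(o["ee_rot"]).as_matrix()
    y=150+1000*(R[:,1]@d);z=30+1000*d[2]
    return y,z,np.hypot(y,z),np.arctan2(z,y)-np.arctan2(30,150)
E
python3 -c "
from h import *
o=get_obs();print(rel([.4619,.1199,.1737],o),o['ft_force'],o['grip_width'])
c=camera('wrist');cv2.imwrite('pics/w5.png',c['img'])"
```

```text
(np.float64(112.9124918800915), np.float64(102.63031852640597), np.float64(152.58510118423513), np.float64(0.540335114790583)) [ 4.14886385 -3.15537376 -8.92846483] 0.50366434485545
```

View pics/w5.png

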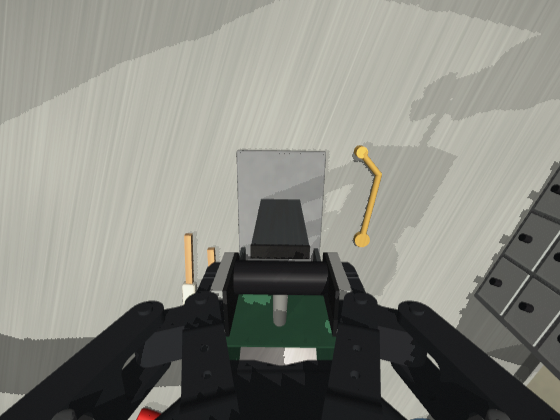

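Emit:
play_rows:
  increments: "-0.008 -0.0077 0 0;-0.0075 -0.0082 0 0;-0.0069 -0.0086 0 0;-0.0063 -0.0091 0 0;-0.0057 -0.0095 0 0;-0.005 -0.0098 0 0;0 0 0 0"

```text
clock: 6.35
position: [0.4938, 0.0285, 0.2891]
ee_rot: [-0.124, 0.697, 0.123, 0.696]
ft_force: [3.0, 0.4, -9.0]
grip_width: 0.502
```

```bash
python3 -c "
from h import *
o=get_obs();print(rel([.4619,.1199,.1737],o),o['ft_force'],o['grip_width'])
c=camera('side');cv2.imwrite('pics/s6.png',cv2.resize(c['img'][140:320,180:400],None,fx=3,fy=3))"
```

```text
(np.float64(53.00524766467572), np.float64(145.42041279788435), np.float64(154.77936793481456), np.float64(1.0238701926661924)) [ 3.02871954  0.42962558 -9.02318128] 0.5016473112751542
```

View pics/s6.png

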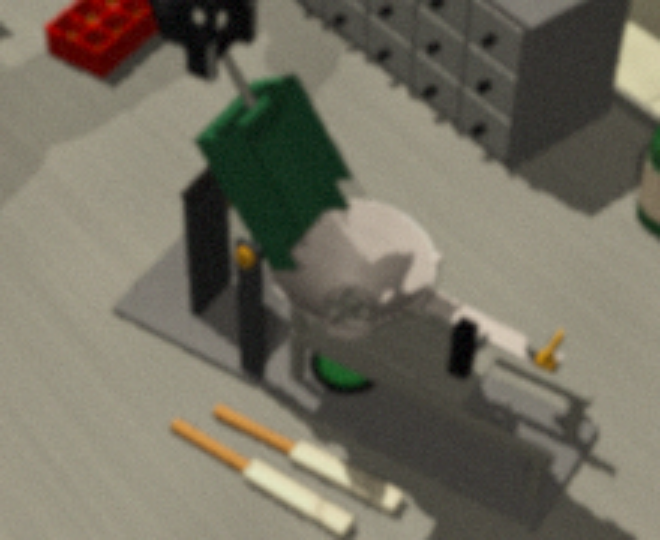

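Emit:
play_rows:
  increments: "0 0 0 0;0 0 0 0;0 0 0 0;0 0 0 0;0 0 0 0;0 0 0 0;0 0 0 0;0 0 0 0;0 0 0 0;0 0 0 0;0 0 0 0;0 0 0 0;0 0 0 0;0 0 0 0;0 0 0 0"

```text
clock: 7.9
position: [0.4933, 0.0301, 0.2884]
ee_rot: [-0.125, 0.697, 0.124, 0.695]
ft_force: [3.3, -1.3, -10.7]
grip_width: 0.5
```

```bash
python3 -c "
from h import *
o=get_obs();print(rel([.4619,.1199,.1737],o),o['ft_force'],o['grip_width'])
a=cv2.resize(camera('side')['img'][150:290,180:340],None,fx=3.5,fy=3.5,interpolation=2)
b=cv2.resize(camera('top')['img'][170:260,260:340],None,fx=3,fy=3,interpolation=2)
im=np.zeros((490,800,3),np.uint8);im[:a.shape[0],:a.shape[1]]=a;im[:b.shape[0],560:]=b
cv2.imwrite('pics/s7.png',im)"
```

```text
(np.float64(54.769299332116475), np.float64(144.73155913901215), np.float64(154.74786059955835), np.float64(1.0116352214022653)) [  3.32931768  -1.25826738 -10.71044471] 0.49983564612061165
```

View pics/s7.png

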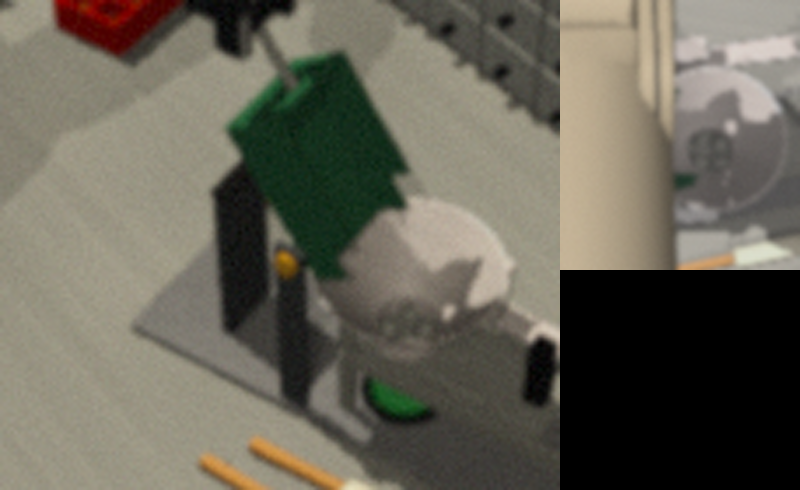

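```bash
python3 -c "
from h import *
print(arc(1.01,.45,8));print(arc(.45,0,7))"
```

```text
0.0042 0.0099 0 0;0.0048 0.0096 0 0;0.0055 0.0092 0 0;0.0061 0.0088 0 0;0.0067 0.0083 0 0;0.0073 0.0078 0 0;0.0078 0.0073 0 0;0.0083 0.0068 0 0
0.0080 0.0057 0 0;0.0084 0.0051 0 0;0.0087 0.0046 0 0;0.0090 0.0040 0 0;0.0092 0.0034 0 0;0.0094 0.0028 0 0;0.0096 0.0022 0 0
```

Emit:
play_rows:
  increments: "0.0042 0.0099 0 0;0.0048 0.0096 0 0;0.0055 0.0092 0 0;0.0061 0.0088 0 0;0.0067 0.0083 0 0;0.0073 0.0078 0 0;0.0078 0.0073 0 0;0.0083 0.0068 0 0"

```text
clock: 8.8
position: [0.47, 0.0967, 0.2382]
ee_rot: [-0.125, 0.695, 0.123, 0.697]
ft_force: [-0.0, -1.4, -0.0]
grip_width: 0.503
```

```bash
python3 -c "
from h import *
o=get_obs();r=rel([.4619,.1199,.1737],o);print(r,o['ft_force'])
print(arc(r[3],0,7))"
```

```text
(np.float64(125.24629334650623), np.float64(94.48813297077675), np.float64(156.89053913267773), np.float64(0.44892745878421125)) [-0.02830187 -1.4338245  -0.04847961]
0.0080 0.0057 0 0;0.0084 0.0051 0 0;0.0087 0.0046 0 0;0.0090 0.0040 0 0;0.0092 0.0034 0 0;0.0094 0.0028 0 0;0.0096 0.0022 0 0
```

Emit:
play_rows:
  increments: "0.008 0.005 0 0;0.0084 0.0048 0 0;0.0087 0.004 0 0;0.009 0.0035 0 0;0.009 0.003 0 0;0.008 0.0025 0 0;0.005 0.001 0 0;0 0 0 0"

```text
clock: 9.6
position: [0.4602, 0.1245, 0.1763]
ee_rot: [-0.125, 0.695, 0.126, 0.697]
ft_force: [-2.3, 1.5, 6.8]
grip_width: 0.505
```

```bash
python3 -c "
from h import *
o=get_obs();r=rel([.4619,.1199,.1737],o);print(r,o['ft_force'],o['grip_width'])
"
```

```text
(np.float64(154.87869739624477), np.float64(32.6307671057064), np.float64(158.2787979138849), np.float64(0.010253530902473162)) [-2.32401586  1.502322    6.81317764] 0.5048773821550485
```

Emit:
play_rows:
  increments: "0 0 0 0;0 0 0 0;0 0 0 0;0 0 0 0;0 0 0 0"
  hand: -1

```text
clock: 10.1
position: [0.4608, 0.1227, 0.1758]
ee_rot: [-0.125, 0.695, 0.125, 0.697]
ft_force: [-0.3, -0.4, -0.5]
grip_width: 1.0
```

Emit:
play_rows:
  increments: "-0.02 0 0 0;-0.03 0 0 0;-0.03 0 0 0;-0.03 0 0 0;0 0 0 0"

```text
clock: 10.6
position: [0.4599, 0.1219, 0.2891]
ee_rot: [-0.125, 0.696, 0.124, 0.696]
ft_force: [0.8, -0.7, -0.0]
grip_width: 0.999
```

```bash
python3 -c "
from h import *
o=get_obs();c=camera('wrist');cv2.imwrite('pics/w8.png',c['img'])
print(proj(c,W([0,.21,.182]),o),o['ft_force'],o['grip_width'],togo(W([0,-.1,.2]),o))
a=cv2.resize(camera('side')['img'][150:290,180:380],None,fx=3.5,fy=3.5,interpolation=2)
cv2.imwrite('pics/s8.png',a)"
```

```text
[283.23856644 209.33440646] [ 0.75774868 -0.7089603  -0.01605703] 0.9988010207158218 (array([ 0.10050561, -0.31254375, -0.004621  ]), np.float64(0.023094009934657933))
```

View pics/w8.png

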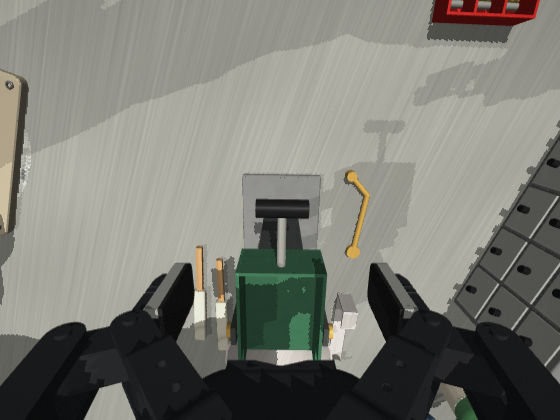

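View pics/s8.png

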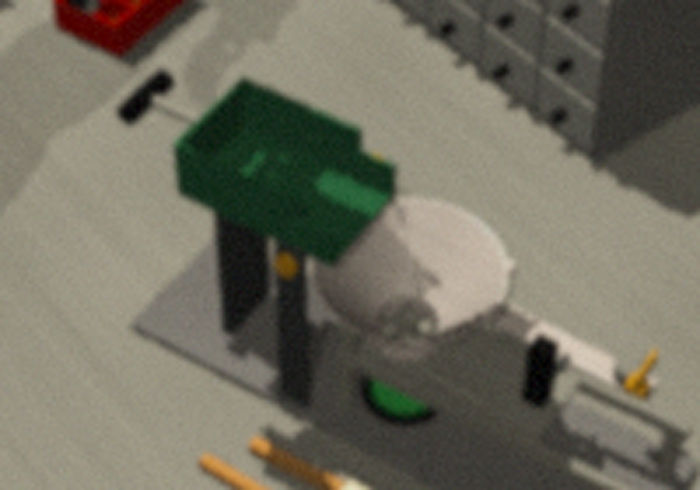

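Emit:
play_rows:
  increments: "0 -0.03 0 0;0 -0.035 0 0;0 -0.035 0 0;0 -0.035 0 0;0 -0.035 0 0;0 -0.035 0 0;0 -0.035 0 0;0 -0.025 0 0;0 0 0 0"

```text
clock: 11.6
position: [0.5489, -0.1357, 0.2742]
ee_rot: [-0.128, 0.703, 0.124, 0.689]
ft_force: [-1.0, 0.0, -0.3]
grip_width: 0.995
```

```bash
python3 -c "
from h import *
o=get_obs();c=camera('wrist');cv2.imwrite('pics/w9.png',cv2.resize(c['img'],None,fx=1.4,fy=1.4))
print(o['position'],togo(W([0,-.1,.11]),o))
for q in ([0,0,.135],[0,-.1,.122],[.042,-.1,.069],[.033,-.15,.066],[-.033,-.15,.066],[.048,-.149,.076]): print(q,proj(c,W(q),o)*1.4)
"
```

```text
[ 0.54893736 -0.13565006  0.27422723] (array([ 0.17521872, -0.0400949 ,  0.00400898]), np.float64(0.02813943513395767))
[0, 0, 0.135] [402.43380301 182.07490658]
[0, -0.1, 0.122] [397.48241413 321.74408518]
[0.042, -0.1, 0.069] [447.67196629 299.08382857]
[0.033, -0.15, 0.066] [433.3127707  350.49480317]
[-0.033, -0.15, 0.066] [359.21549377 347.92619933]
[0.048, -0.149, 0.076] [451.52667978 355.28017515]
```

View pics/w9.png

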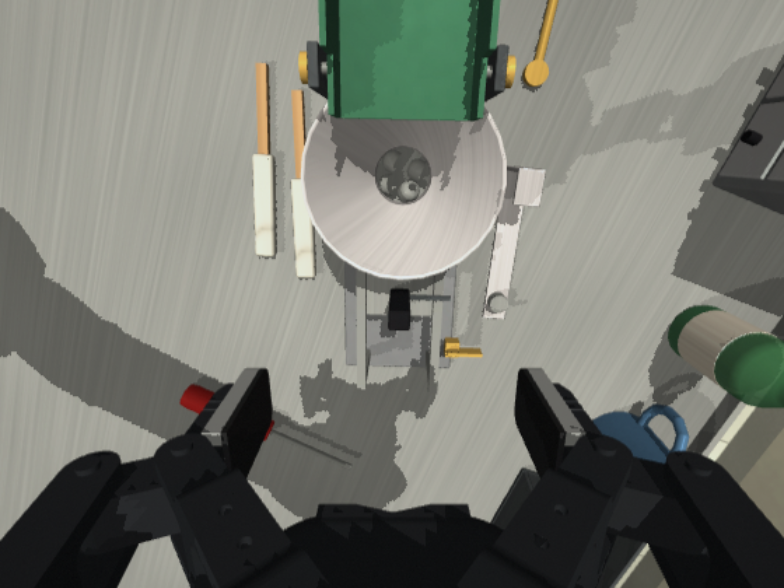

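```bash
python3 - <<'E'
import cv2
a=cv2.imread("pics/w9.png")[260:400,330:530];cv2.imwrite("pics/w9c.png",cv2.resize(a,None,fx=4,fy=4,interpolation=2))
E
```

```text
(no output)
```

View pics/w9c.png

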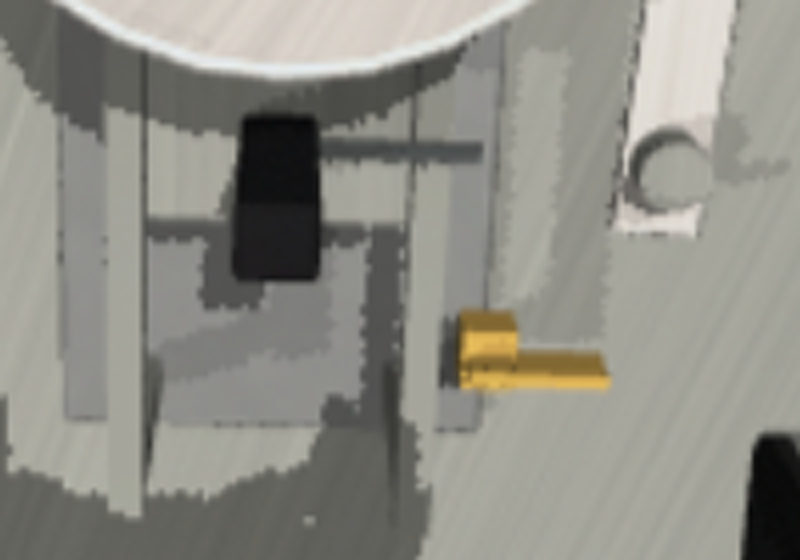

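```bash
python3 - <<'E'
from h import *
a=camera("wrist")["img"][225:270,305:375];cv2.imwrite("pics/w10c.png",cv2.resize(a,None,fx=11,fy=11,interpolation=0))
E
```

```text
(no output)
```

View pics/w10c.png

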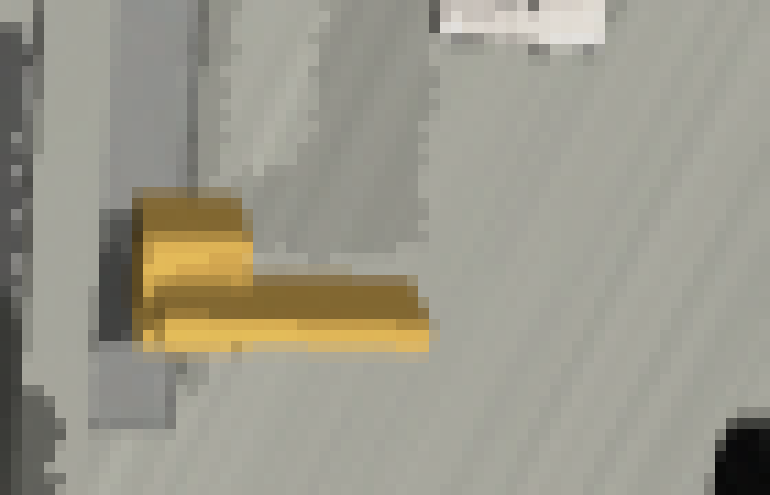

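```bash
python3 - <<'E'
from h import *
o=get_obs();c=camera("wrist");R=Rn.from_quat(o["ee_rot"]).as_matrix()
def T(uv,z): 
    X=back(c,uv,z,o); return X.round(4),(R.T@(X-o["position"])*1000).round(1)
for n,uv,z in(("fin in",(318.3,255.3),.076),("fin out",(343.5,255.3),.076),("ptr tip",(321.6,213),.069),("ptr root",(323/5.6+330/1.4,(149/4+260)/1.4),.069),("handle",(399.5/1.4,320.3/1.4),.122),("fin in",(318.3,255.3),.076),
 ("railL",((127/4+330)/1.4,(500/4+260)/1.4),.066),("railLtop",((126/4+330)/1.4,(120/4+260)/1.4),.066)): print(n,T(uv,z))
E
```

```text
fin in (array([ 0.6212, -0.2036,  0.076 ]), array([197.4, -92.5,  46.3]))
fin out (array([ 0.6496, -0.1925,  0.076 ]), array([196.8, -92.2,  76.7]))
ptr tip (array([ 0.6051, -0.154 ,  0.069 ]), array([204.4, -40.4,  48.9]))
ptr root (array([ 0.5737, -0.1653,  0.069 ]), array([205. , -39.8,  15.6]))
handle (array([ 0.5647, -0.1678,  0.122 ]), array([152.2, -39. ,   5.2]))
fin in (array([ 0.6212, -0.2036,  0.076 ]), array([197.4, -92.5,  46.3]))
railL (array([ 0.5635, -0.2619,  0.066 ]), array([ 208.8, -126.6,  -28.1]))
railLtop (array([ 0.5327, -0.1752,  0.066 ]), array([208.9, -34.7, -26.2]))
```

Emit:
play_rows:
  increments: "0 -0.02 0.0025 0.02;0 -0.019 0.0025 0;0 0 0 0;0 0 0 0"
  hand: -0.2

```text
clock: 12.15
position: [0.5677, -0.1598, 0.2731]
ee_rot: [-0.123, 0.703, 0.124, 0.689]
ft_force: [-1.1, 0.2, 0.3]
grip_width: 0.603
```

```bash
python3 -c "
from h import *
o=get_obs();c=camera('wrist');cv2.imwrite('pics/w11.png',cv2.resize(c['img'],None,fx=1.4,fy=1.4))
print(Rn.from_quat(o['ee_rot']).as_matrix().round(3),o['grip_width'],togo(W([0,-.1,.11]),o))
"
```

```text
[[-0.02  -0.344  0.939]
 [-0.002  0.939  0.344]
 [-1.     0.005 -0.019]] 0.6030889545969612 (array([ 0.17418172, -0.01199987, -0.0052015 ]), np.float64(0.021535689360585364))
```

View pics/w11.png

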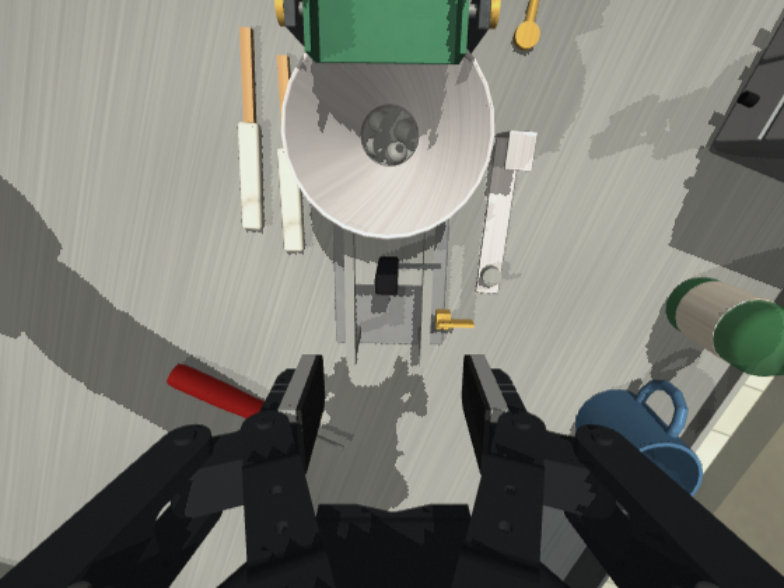

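```bash
cat > m.py <<'E'
from h import *
import sys
o=get_obs();c=camera("wrist");R=Rn.from_quat(o["ee_rot"]).as_matrix()
def T(uv,z): 
    X=back(c,uv,z,o); return X.round(4),(R.T@(X-o["position"])*1000).round(1)
E
python3 - <<'E'
from m import *
a=c["img"][180:250,235:350];cv2.imwrite("pics/w12.png",cv2.resize(a,None,fx=6.9,fy=6.9,interpolation=2))
print(T((387/1.4,283/1.4),.122))
E
```

```text
(array([ 0.5647, -0.1708,  0.122 ]), array([151.2, -10.2,  -3.7]))
```

View pics/w12.png

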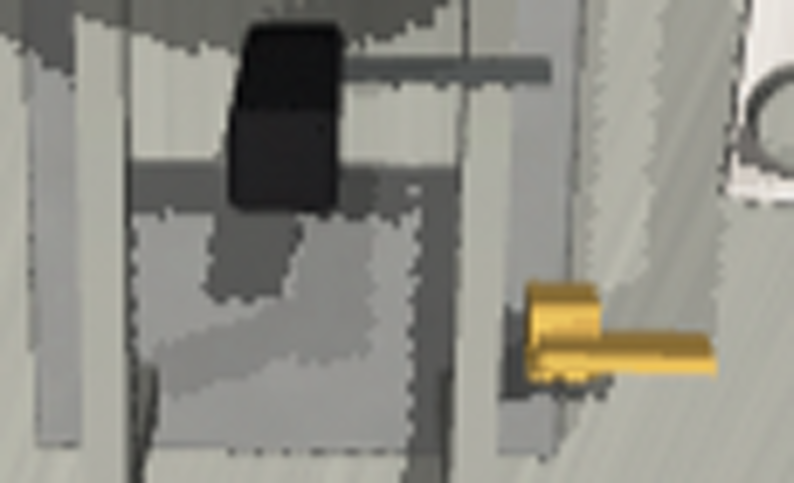

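Emit:
play_rows:
  increments: "0 -0.01 -0.0037 0;0.03 0 0 0;0.03 0 0 0;0.03 0 0 0;0.01 0 0 0;0 0 0 0"

```text
clock: 12.85
position: [0.566, -0.1706, 0.1726]
ee_rot: [-0.124, 0.701, 0.126, 0.691]
ft_force: [0.1, 0.0, 0.8]
grip_width: 0.6
```

```bash
python3 - <<'E'
from m import *
print(togo(W([0,-.1,.11]),o), o["position"])
cv2.imwrite("pics/w13.png",cv2.resize(c["img"],None,fx=1.4,fy=1.4))
E
```

```text
(array([ 0.07361614, -0.00183093, -0.00218966]), np.float64(0.025477946953862185)) [ 0.56603266 -0.17060397  0.17258798]
```

View pics/w13.png

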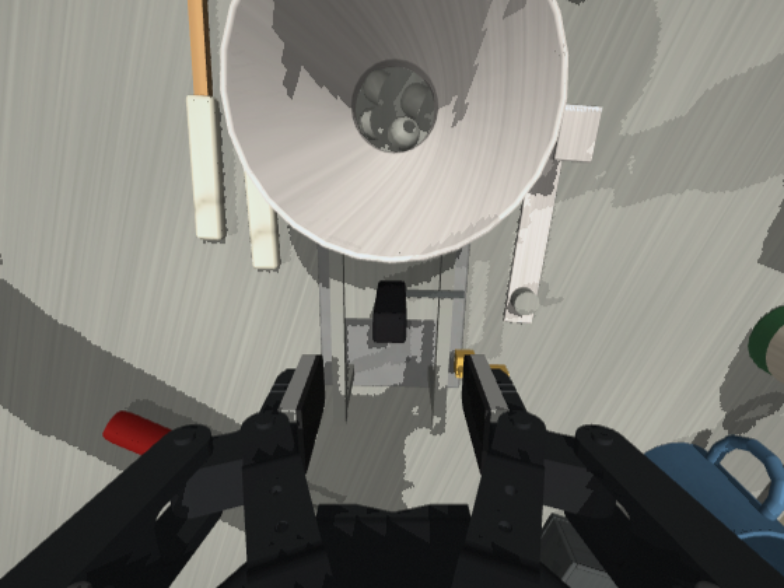

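```bash
python3 - <<'E'
from m import *
print(T((389.5/1.4,327/1.4),.122))
E
```

```text
(array([ 0.5646, -0.1717,  0.122 ]), array([51.4, -0.5, -1.3]))
```

Emit:
play_rows:
  increments: "0.02 -0.0005 -0.0013 0;0.025 0 0 0;0.02 0 0 0;0.006 0 0 0;0 0 0 0"

```text
clock: 13.45
position: [0.5707, -0.1731, 0.11]
ee_rot: [-0.126, 0.696, 0.125, 0.696]
ft_force: [0.2, -0.9, 0.7]
grip_width: 0.598
```

```bash
python3 - <<'E'
from m import *
print(togo(W([0,-.1,.11]),o), o["position"],o["ft_force"])
cv2.imwrite("pics/w14.png",cv2.resize(c["img"],None,fx=1.4,fy=1.4))
E
```

```text
(array([ 0.01101638,  0.00246325, -0.00650463]), np.float64(0.026764819059176492)) [ 0.57065961 -0.17314063  0.11002311] [ 0.20168386 -0.91253557  0.67367899]
```

View pics/w14.png

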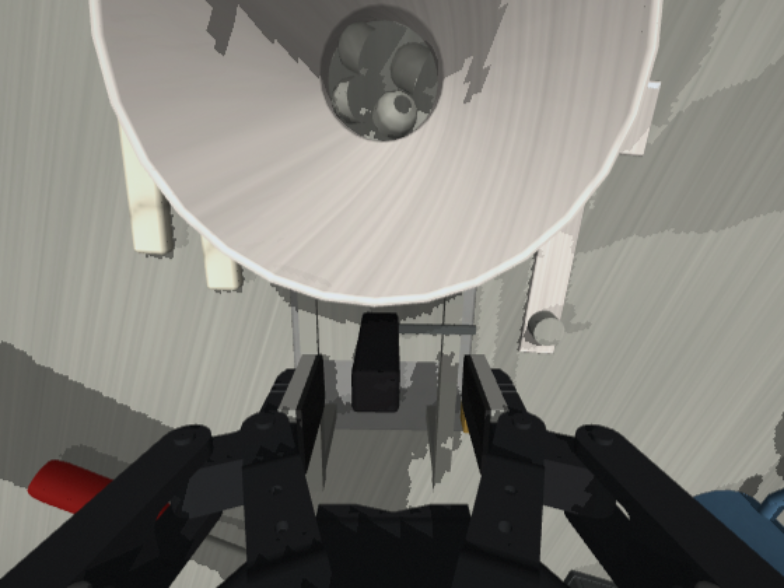

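```bash
python3 - <<'E'
from m import *
print(T((376/1.4,392/1.4),.122))
E
```

```text
(array([ 0.5647, -0.1719,  0.122 ]), array([-11.5,   3.4,  -5.4]))
```

Emit:
play_rows:
  increments: "0.005 0.0034 -0.005 0;0.005 0 0 0;0 0 0 0"

```text
clock: 13.85
position: [0.566, -0.172, 0.1026]
ee_rot: [-0.127, 0.694, 0.124, 0.698]
ft_force: [0.1, -0.1, 0.6]
grip_width: 0.602
```

```bash
python3 - <<'E'
from m import *
print(o["position"],o["ft_force"])
cv2.imwrite("pics/w15.png",cv2.resize(c["img"],None,fx=1.4,fy=1.4))
E
```

```text
[ 0.56598335 -0.17198392  0.10257878] [ 0.09777726 -0.09489451  0.64698488]
```

View pics/w15.png

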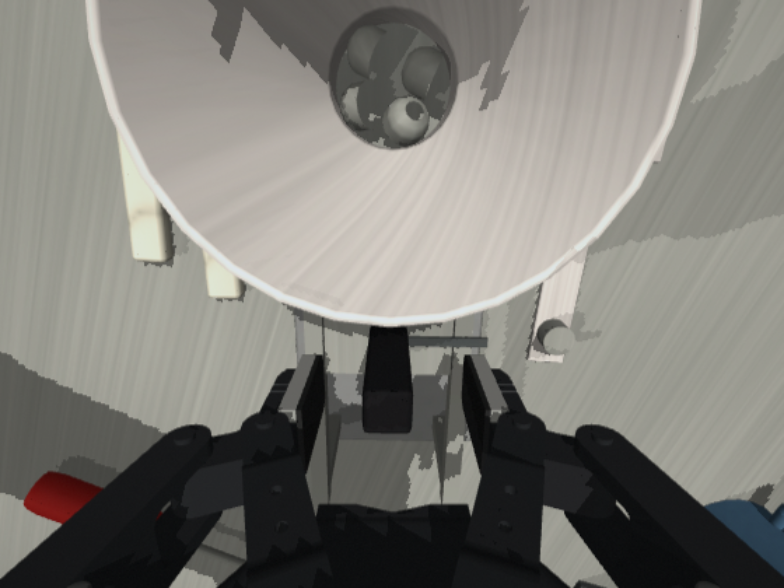

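```bash
python3 - <<'E'
from m import *
print(T((388/1.4,411/1.4),.122))
E
```

```text
(array([ 0.5642, -0.1713,  0.122 ]), array([-19.2,   1.4,  -1.3]))
```

Emit:
play_rows:
  increments: "0.003 0 -0.0015 0;0 0 0 0"

```text
clock: 14.15
position: [0.5649, -0.1728, 0.0999]
ee_rot: [-0.127, 0.694, 0.124, 0.698]
ft_force: [-0.5, 1.5, -0.5]
grip_width: 0.601
```

Emit:
play_rows:
  increments: "0 0 0 0;0 0 0 0;0 0 0 0;0 0 0 0;0 0 0 0;0 0 0 0;0 0 0 0;0 0 0 0"
  hand: 1
  squeeze: 60

```text
clock: 14.95
position: [0.5645, -0.1731, 0.1001]
ee_rot: [-0.126, 0.694, 0.124, 0.698]
ft_force: [0.3, 0.6, 0.9]
grip_width: 0.178
```

```bash
python3 - <<'E'
from m import *
print(o["position"],o["ft_force"],o["grip_width"])
cv2.imwrite("pics/w16.png",cv2.resize(c["img"],None,fx=1.4,fy=1.4))
E
```

```text
[ 0.56445101 -0.17305432  0.1001198 ] [0.29733803 0.64901621 0.91512463] 0.1780434185836652
```

View pics/w16.png

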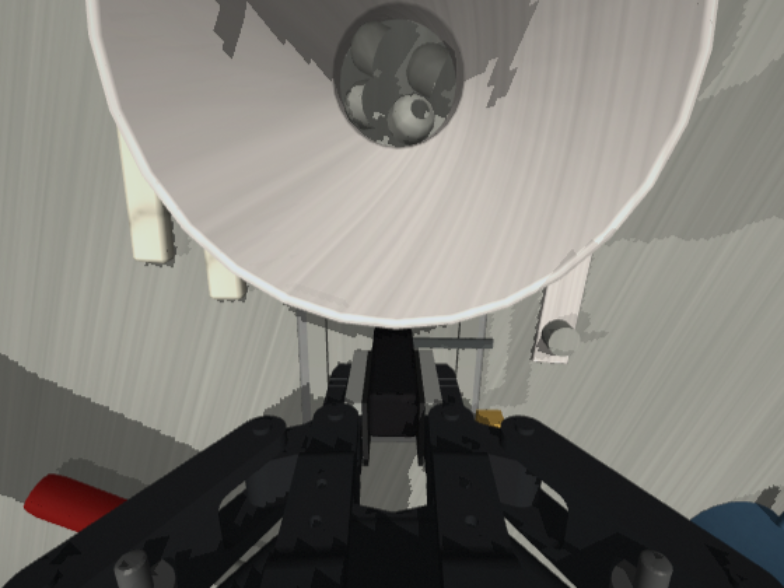

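Emit:
play_rows:
  increments: "0 -0.007 0 0;0 -0.008 -0.0002 0;0 -0.008 -0.0002 0;0 -0.008 -0.0002 0;0 -0.008 -0.0002 0;0 -0.008 -0.0002 0;0 0 0 0"

```text
clock: 15.7
position: [0.5789, -0.2143, 0.1]
ee_rot: [-0.123, 0.696, 0.129, 0.696]
ft_force: [-5.0, 5.0, 6.0]
grip_width: 0.178
```

```bash
python3 - <<'E'
from m import *
R0=Rn.from_quat([-.126,.694,.124,.698]).as_matrix();print(R0.T@(o["position"]-np.array([.56445,-.17305,.1001])),o["ft_force"],o["grip_width"])
cv2.imwrite("pics/w17.png",cv2.resize(c["img"],None,fx=1.4,fy=1.4))
E
```

```text
[ 0.00025553 -0.04367267 -0.00084945] [-5.02145177  5.04003543  5.99144299] 0.1784215439592703
```

View pics/w17.png

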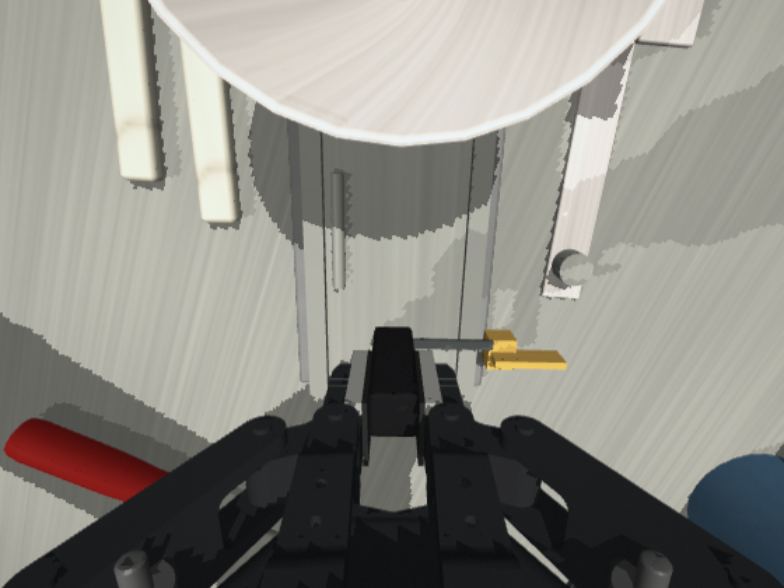

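```bash
python3 - <<'E'
from m import *
a=c["img"][225:275,325:415];cv2.imwrite("pics/w18.png",cv2.resize(a,None,fx=8.8,fy=8.8,interpolation=0))
E
```

```text
(no output)
```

View pics/w18.png

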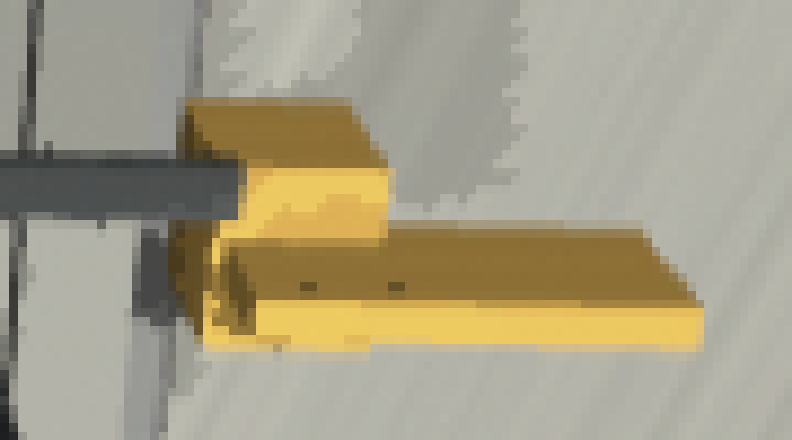

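```bash
python3 - <<'E'
from m import *
f=lambda u,v:(u/8.8+325-.5,v/8.8+225-.5)
A=T(f(225,187),.069);B=T(f(225,326),.076);C=T(f(690,326),.076);print(A,B,C)
d=B[0]-A[0];
for a in(.33,.337,.345):print(a,-np.sin(a)*d[0]+np.cos(a)*d[1])
print(T(f(205,250),.069))
E
```

```text
(array([ 0.6177, -0.1984,  0.069 ]), array([31.1,  0.3, 41.9])) (array([ 0.6191, -0.2052,  0.076 ]), array([24.1, -6.4, 40.8])) (array([ 0.6481, -0.1943,  0.076 ]), array([24.1, -6.4, 71.7]))
0.33 -0.0068867481757458335
0.337 -0.0068804262681707515
0.345 -0.006872788425871182
(array([ 0.6184, -0.2032,  0.069 ]), array([31.1, -4.4, 40.8]))
```

Emit:
play_rows:
  increments: "0 -0.004 -0.0001 0;0 -0.004 -0.0001 0;0 -0.001 0 0;0 -0.001 0 0;0 -0.001 0 0"

```text
clock: 16.35
position: [0.5808, -0.2199, 0.1]
ee_rot: [-0.121, 0.697, 0.133, 0.694]
ft_force: [-5.9, 5.7, 5.8]
grip_width: 0.173
```

```bash
python3 - <<'E'
from m import *
R0=Rn.from_quat([-.126,.694,.124,.698]).as_matrix();print(R0.T@(o["position"]-np.array([.56445,-.17305,.1001])),o["ft_force"],o["grip_width"])
a=c["img"][225:275,325:415];cv2.imwrite("pics/w19.png",cv2.resize(a,None,fx=8.8,fy=8.8,interpolation=0))
E
```

```text
[ 0.00027524 -0.04965883 -0.00094208] [-5.85673988  5.66386457  5.76429726] 0.1729634353041772
```

View pics/w19.png

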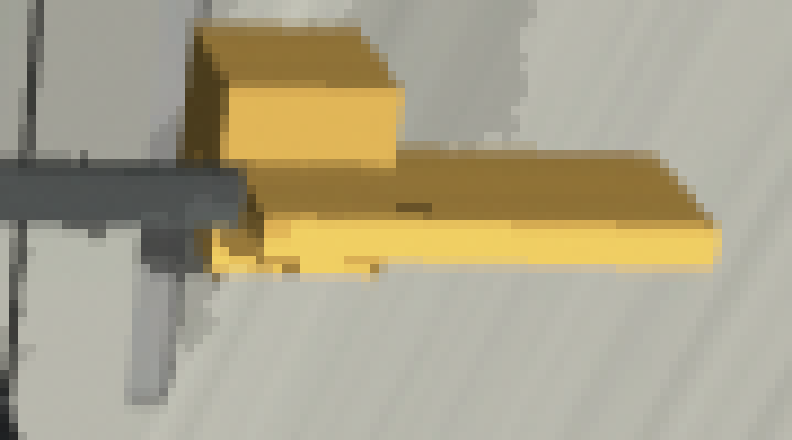

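```bash
cat > d.py <<'E'
from m import *
f=lambda u,v:(u/8.8+325-.5,v/8.8+225-.5)
def diff(p,q):
    A=T(f(*p),.069);B=T(f(*q),.076);d=B[0]-A[0];a=.337;print(A,B,"fin-ptr y mm",1000*(-np.sin(a)*d[0]+np.cos(a)*d[1]))
E
python3 -c "
from d import *
diff((235,195),(235,247))
diff((0,188),(700,243))
cv2.imwrite('pics/w20.png',cv2.resize(c['img'],None,fx=1.4,fy=1.4))
a=cv2.resize(camera('side')['img'][190:330,240:400],None,fx=4,fy=4,interpolation=2)
cv2.imwrite('pics/s20.png',a)
"
```

```text
(array([ 0.6205, -0.2047,  0.069 ]), array([31. , -0.2, 42.6])) (array([ 0.6193, -0.2056,  0.076 ]), array([24. , -0.6, 41. ])) fin-ptr y mm -0.45258699658511814
(array([ 0.6054, -0.2098,  0.069 ]), array([31. ,  0.3, 26.5])) (array([ 0.6477, -0.1946,  0.076 ]), array([24. , -0.3, 71.6])) fin-ptr y mm 0.35820828951741573
```

View pics/w20.png

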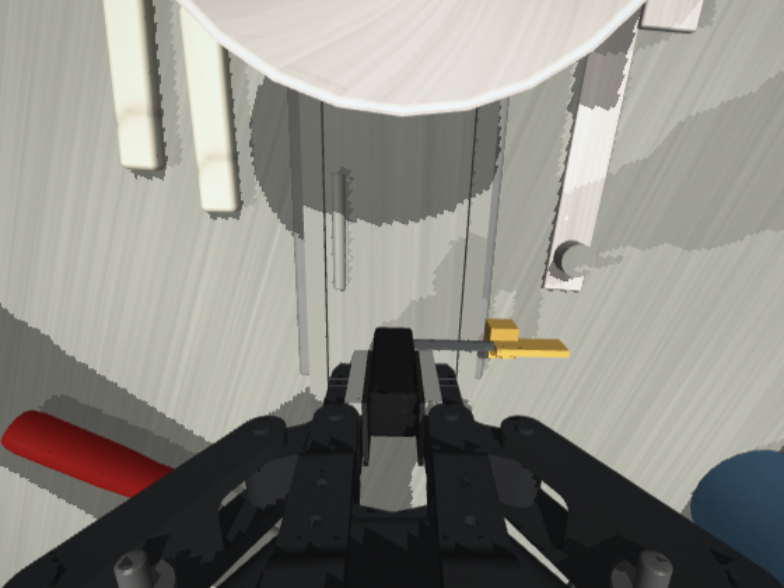

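View pics/s20.png

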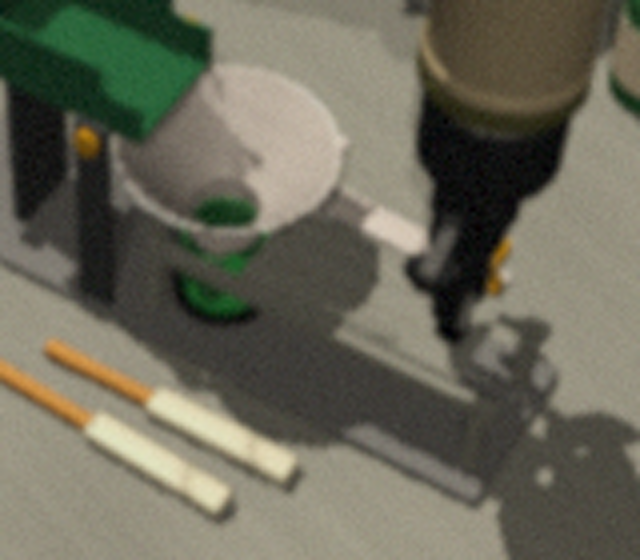

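Emit:
play_rows:
  increments: "0 -0.0014 0 0;0 -0.0012 0 0;0 -0.0012 0 0;0 -0.0012 0 0;0 -0.0012 0 0"

```text
clock: 17.0
position: [0.5813, -0.2213, 0.1]
ee_rot: [-0.119, 0.698, 0.137, 0.693]
ft_force: [-5.9, 5.8, 5.9]
grip_width: 0.175
```

```bash
python3 - <<'E'
from m import *
R0=Rn.from_quat([-.126,.694,.124,.698]).as_matrix();print(R0.T@(o["position"]-np.array([.56445,-.17305,.1001])),o["ft_force"],o["grip_width"])
a=c["img"][225:275,325:415];cv2.imwrite("pics/w21.png",cv2.resize(a,None,fx=8.8,fy=8.8,interpolation=0))
a=camera('side')['img'];b=camera('top')['img']
A=cv2.resize(a[225:275,270:325],None,fx=7,fy=7,interpolation=2);B=cv2.resize(b[190:240,285:335],None,fx=7,fy=7,interpolation=2)
cv2.imwrite("pics/s21.png",np.hstack([A,B]))
o=get_obs();print(o["clock"],R0.T@(o["position"]-np.array([.56445,-.17305,.1001])))
E
```

```text
[ 0.00029681 -0.05111004 -0.00103907] [-5.92059312  5.84939883  5.86560913] 0.17504973988203815
17.15 [ 0.00030408 -0.05112512 -0.00103015]
```

View pics/w21.png

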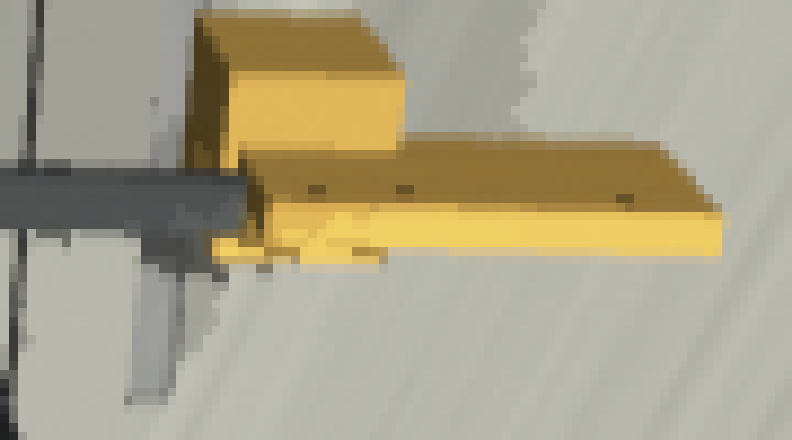

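View pics/s21.png

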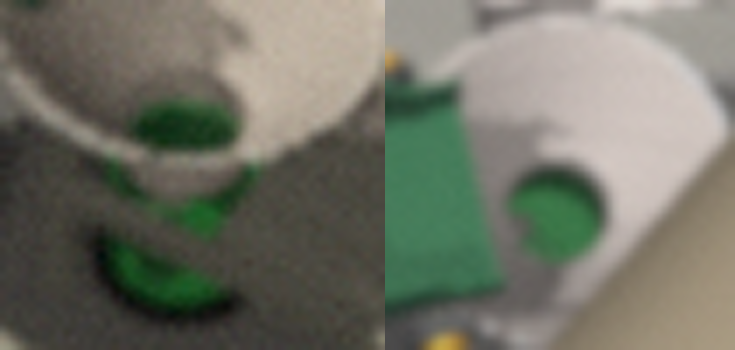

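```bash
python3 - <<'E'
from d import *
diff((240,203),(240,232));diff((0,195),(700,230))
def en(n,r,k):
    im=np.mean([camera(n)["img"].astype(float) for _ in range(4)],0)
    a=im[r[0]:r[1],r[2]:r[3]];a=np.clip((a/255)**.5*255,0,255).astype(np.uint8)
    return cv2.resize(a,None,fx=k,fy=k,interpolation=2)
cv2.imwrite("pics/s22.png",np.hstack([en("side",(235,280,265,310),8),en("top",(195,240,290,335),8)]))
E
```

```text
(array([ 0.6213, -0.2061,  0.069 ]), array([30.9, -0.7, 42.9])) (array([ 0.6194, -0.2056,  0.076 ]), array([23.9,  0.6, 41.3])) fin-ptr y mm 1.100124371677722
(array([ 0.6058, -0.2113,  0.069 ]), array([30.9, -0.2, 26.5])) (array([ 0.6474, -0.1947,  0.076 ]), array([23.8,  0.8, 71.4])) fin-ptr y mm 1.9109196577802665
```

View pics/s22.png

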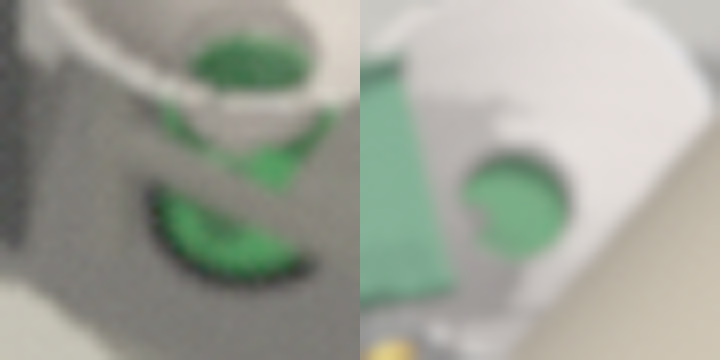

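```bash
python3 - <<'E'
from h import *
cs=camera("side");ct=camera("top")
for nm,c in(("side",cs),("top",ct)):
    for q in ([0,0,.135],[0,0,.068],[0,0,.062],[0,0,.012],[0,.023,.012],[0,-.023,.012],[0,-.023,.062],[.023,0,.012],[-.023,0,.012]): print(nm,q,proj(c,W(q)).round(1))
old=cv2.imread("pics/side0.png")
g=lambda a:cv2.resize(np.clip((a[235:280,265:310]/255.)**.5*255,0,255).astype(np.uint8),None,fx=8,fy=8,interpolation=2)
im=np.mean([camera("side")["img"].astype(float) for _ in range(4)],0)
cv2.imwrite("pics/s23.png",np.hstack([g(old),g(im)]))
E
```

```text
side [0, 0, 0.135] [296.7 226.3]
side [0, 0, 0.068] [296.  245.4]
side [0, 0, 0.062] [296.  247.1]
side [0, 0, 0.012] [295.5 260.3]
side [0, 0.023, 0.012] [287.5 256.3]
side [0, -0.023, 0.012] [303.5 264.4]
side [0, -0.023, 0.062] [304.3 251.1]
side [0.023, 0, 0.012] [300.4 254.2]
side [-0.023, 0, 0.012] [290.5 266.6]
top [0, 0, 0.135] [311.4 215.3]
top [0, 0, 0.068] [309.5 220.3]
top [0, 0, 0.062] [309.3 220.7]
top [0, 0, 0.012] [308.  224.1]
top [0, 0.023, 0.012] [300.2 225.7]
top [0, -0.023, 0.012] [315.9 222.5]
top [0, -0.023, 0.062] [317.4 219. ]
top [0.023, 0, 0.012] [306.3 216.4]
top [-0.023, 0, 0.012] [309.8 231.8]
```

View pics/s23.png

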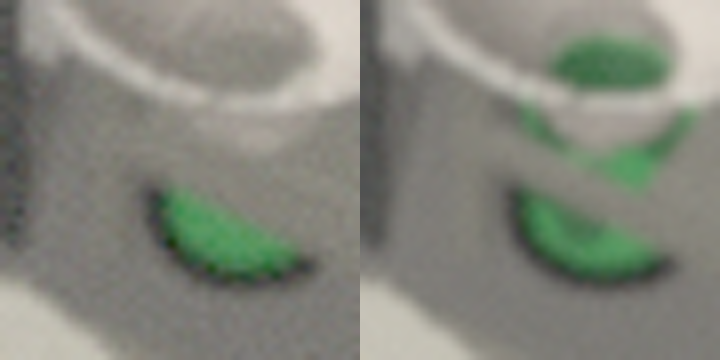

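```bash
python3 - <<'E'
from h import *
def st(n,r,k):
    im=np.mean([camera(n)["img"].astype(float) for _ in range(12)],0)[r[0]:r[1],r[2]:r[3]]
    out=[]
    for ch in range(3):
        a=im[:,:,ch];m=a[12:32,12:30] if n=="top" else a
        lo,hi=np.percentile(m,2),np.percentile(m,98);out.append(cv2.resize(np.clip((a-lo)/(hi-lo)*255,0,255).astype(np.uint8),None,fx=k,fy=k,interpolation=2))
    return np.hstack(out)
cv2.imwrite("pics/s24.png",np.vstack([st("top",(198,240,288,330),6),st("side",(238,274,275,317),6)]))
print(get_obs()["clock"],get_obs()["position"])
E
```

```text
19.1 [ 0.58128247 -0.22135101  0.0999925 ]
```

View pics/s24.png

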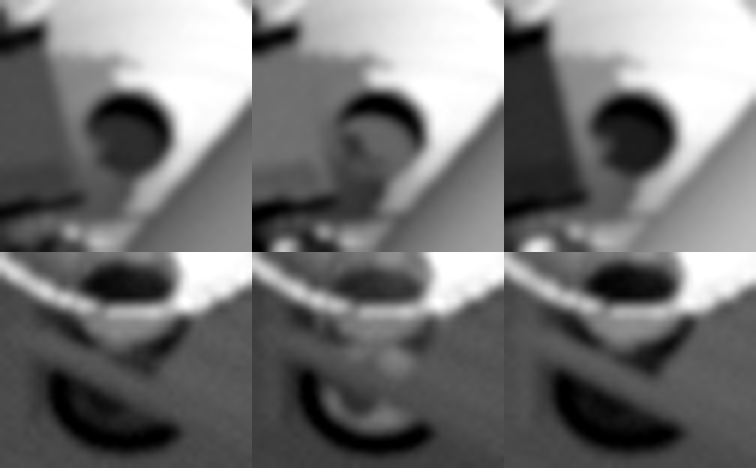

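```bash
python3 - <<'E'
from h import *
def st(n,r,ch,lohi,k,N=40):
    im=np.mean([camera(n)["img"].astype(float) for _ in range(N)],0)[r[0]:r[1],r[2]:r[3]]
    print(n,im[::3,::3,1].round(0).astype(int))
    out=[]
    for ch in (0,1,2):
        a=im[:,:,ch];lo,hi=np.percentile(a,lohi[0]),np.percentile(a,lohi[1])
        out.append(cv2.resize(np.clip((a-lo)/(hi-lo)*255,0,255).astype(np.uint8),(260,260),interpolation=2))
    return np.hstack(out)
cv2.imwrite("pics/s25.png",np.vstack([st("top",(211,233,299,321),1,(1,90),8),st("side",(246,272,282,308),1,(1,99),8)]))
print(get_obs()["clock"],get_obs()["position"])
E
```

```text
top [[125 127 131 172 185 195 197 197]
 [124 125  94  72  86 151 197 197]
 [122 103  97 101  85  76 173 195]
 [119 108 107 119 118  95 158 190]
 [120 109  97 115 119 117 167 169]
 [118 103 105 108 117 148 167 124]
 [112 101  96  94 139 152 122 119]
 [ 81  92  94 106 138 125 117 127]]
side [[ 84 131 126  88  80  81  91 129 168]
 [ 51  59  72  93 102 101 106  84  87]
 [ 72  65  55  74  91  88  71  55  71]
 [ 63  68  73  82  80  93  89  68  73]
 [ 43  42  62  68  70  79  81  73  75]
 [ 43  30  71  54  63  68  69  71  72]
 [ 54  19  72  60  63  86  72  67  71]
 [ 60  44  22  52  72  71  53  34  63]
 [ 60  60  50  30  22  23  29  49  60]]
23.1 [ 0.58128258 -0.2213422   0.09999009]
```

View pics/s25.png

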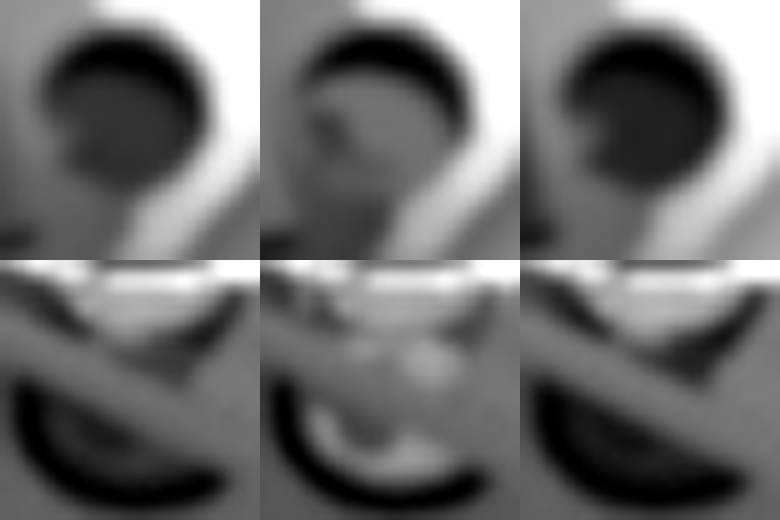

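```bash
python3 - <<'E'
from h import *
def avg(n,N=10): return np.mean([camera(n)["img"].astype(float) for _ in range(N)],0)
ct=camera("top");cs=camera("side")
def mk(c,im,r,k,shapes):
    a=cv2.resize(im[r[0]:r[1],r[2]:r[3]],None,fx=k,fy=k,interpolation=2)
    a=np.clip((a/255)**.7*255,0,255).astype(np.uint8);b=a.copy()
    for z,rad,col in shapes:
        pts=np.array([(proj(c,W([rad*np.cos(t),rad*np.sin(t),z]))-[r[2],r[0]]+.5)*k for t in np.linspace(0,6.28,60)]).astype(np.int32)
        cv2.polylines(b,[pts],True,col,1)
    return np.hstack([a,b])
sh=[(.068,.0205,(0,0,255)),(.062,.023,(255,0,0)),(.012,.023,(0,255,255)),(.135,.065,(255,0,255))]
A=mk(ct,avg("top"),(205,240,290,330),9.9,sh);B=mk(cs,avg("side"),(235,275,275,320),8.8,sh)
w=min(A.shape[1],B.shape[1],792)
cv2.imwrite("pics/s26.png",A[:300,:]);cv2.imwrite("pics/s27.png",B)
print(A.shape,B.shape,get_obs()["clock"])
E
```

```text
(346, 792, 3) (352, 792, 3) 24.2
```

View pics/s26.png

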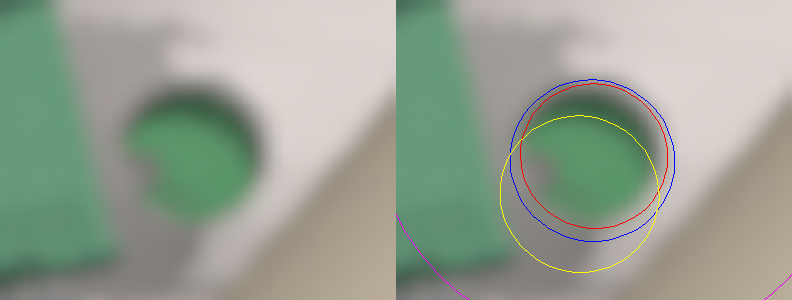

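View pics/s27.png

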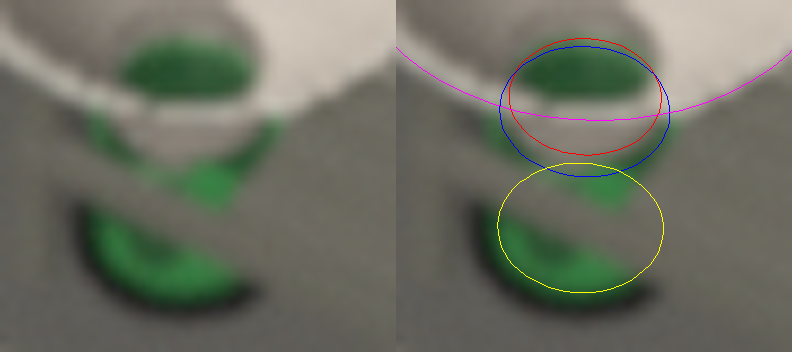

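```bash
python3 - <<'E'
from h import *
ct=camera("top");cs=camera("side")
for z in(.015,.023,.034,.045,.07):
    print(z,"notch",(S(back(ct,(304.7,221.3),z))*1000).round(1),"blob",(S(back(cs,(291.8,262.5),z))*1000).round(1))
C=lambda c:(S(-np.array(c["R"]).T@np.array(c["t"]))).round(3)
print(C(ct),C(cs))
E
python3 - <<'E'
import cv2,sys
sys.path.insert(0,'.')
from h import *
# wide views for stray studs
cv2.imwrite("pics/t28.png",cv2.resize(camera("top")["img"][140:300,190:400],None,fx=3.7,fy=3.7,interpolation=2))
E
```

```text
0.015 notch [ 9.3  7.9 15. ] blob [-12.7   2.7  15. ]
0.023 notch [ 7.9  8.8 23. ] blob [-18.2  -0.6  23. ]
0.034 notch [ 5.9 10.  34. ] blob [-25.7  -5.   34. ]
0.045 notch [ 3.9 11.1 45. ] blob [-33.3  -9.5  45. ]
0.07 notch [-0.5 13.8 70. ] blob [-50.4 -19.7  70. ]
[-0.249  0.162  1.454] [-0.695 -0.402  1.011]
```

View pics/t28.png

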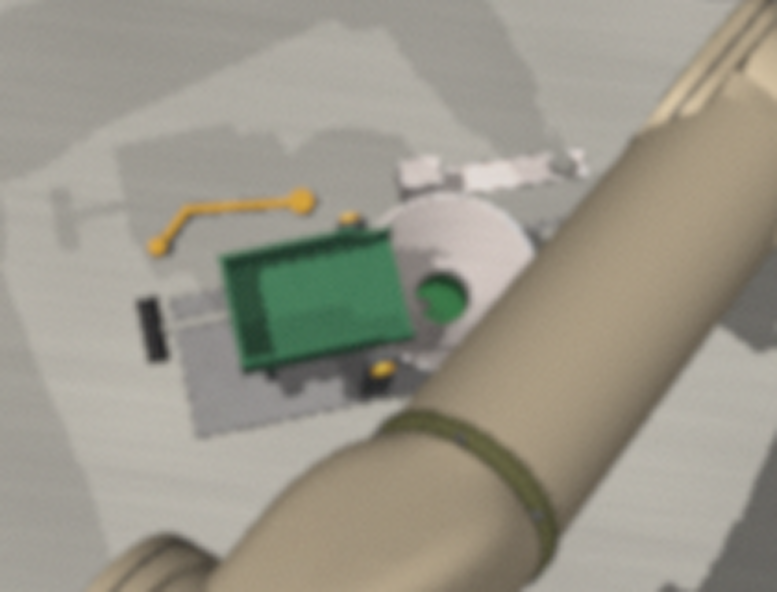

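```bash
python3 - <<'E'
from h import *
a=cv2.imread("pics/top0.png").astype(float);b=np.mean([camera("top")["img"].astype(float) for _ in range(6)],0)
g=lambda a:cv2.resize(np.clip((a[205:240,290:330]/255.)**.6*255,0,255).astype(np.uint8),None,fx=9.9,fy=9.9,interpolation=2)
cv2.imwrite("pics/t29.png",np.hstack([g(a),g(b)]))
E
```

```text
(no output)
```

View pics/t29.png

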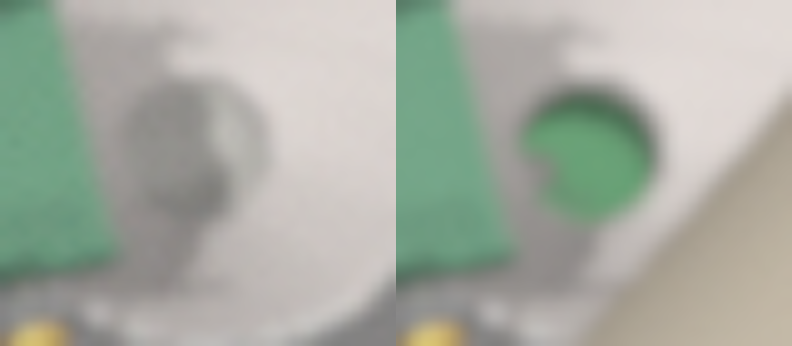

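```bash
python3 - <<'E'
from h import *
o=get_obs();c=camera("wrist")
a=STA[2];ydir=np.array([-np.sin(a),np.cos(a),0])
for s in(0,10,15,20,25,30,35):
    p=dict(o);p["position"]=np.array(o["position"])+ydir*s/1000
    print(51-s,[proj(c,W(q),p).round(0).tolist() for q in([0,.02,.068],[0,-.02,.068],[0,0,.012],[0,.02,.012],[0,-.02,.012])])
print(o["clock"])
E
```

```text
51 [[291.0, -110.0], [287.0, -5.0], [287.0, -8.0], [288.0, -46.0], [286.0, 27.0]]
41 [[290.0, -82.0], [287.0, 19.0], [286.0, 10.0], [288.0, -27.0], [285.0, 44.0]]
36 [[290.0, -68.0], [286.0, 30.0], [286.0, 19.0], [287.0, -17.0], [285.0, 52.0]]
31 [[289.0, -55.0], [286.0, 42.0], [286.0, 27.0], [287.0, -8.0], [285.0, 61.0]]
26 [[289.0, -42.0], [285.0, 53.0], [285.0, 36.0], [287.0, 1.0], [284.0, 69.0]]
21 [[288.0, -30.0], [285.0, 63.0], [285.0, 44.0], [286.0, 10.0], [284.0, 77.0]]
16 [[288.0, -17.0], [285.0, 74.0], [285.0, 52.0], [286.0, 19.0], [284.0, 84.0]]
24.65
```

Emit:
play_rows:
  increments: "0 0.003 0 0;0 0.003 0 0;0 0.0015 0 0"

```text
clock: 25.0
position: [0.578, -0.2119, 0.1]
ee_rot: [-0.118, 0.698, 0.138, 0.692]
ft_force: [-5.6, 5.0, 3.9]
grip_width: 0.175
```

```bash
python3 - <<'E'
from m import *
R0=Rn.from_quat([-.126,.694,.124,.698]).as_matrix();print(R0.T@(o["position"]-np.array([.56445,-.17305,.1001])),o["ft_force"],o["grip_width"])
a=c["img"][0:75,230:340];a=np.clip((a/255.)**.6*255,0,255).astype(np.uint8);cv2.imwrite("pics/w30.png",cv2.resize(a,None,fx=7,fy=7,interpolation=2))
E
```

```text
[ 0.0002403  -0.04117293 -0.00083597] [-5.58647418  4.97444476  3.94833319] 0.17498687433704832
```

View pics/w30.png

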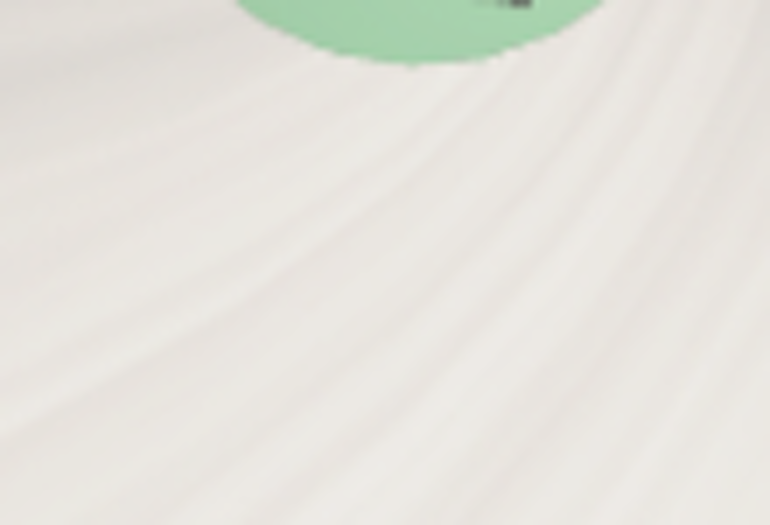

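Emit:
play_rows:
  increments: "0 0.003 0 0;0 0.003 0 0;0 0.001 0 0"

```text
clock: 25.35
position: [0.5749, -0.203, 0.1]
ee_rot: [-0.117, 0.699, 0.14, 0.692]
ft_force: [-4.8, 3.9, 3.5]
grip_width: 0.178
```

```bash
python3 - <<'E'
from m import *
R0=Rn.from_quat([-.126,.694,.124,.698]).as_matrix();print(R0.T@(o["position"]-np.array([.56445,-.17305,.1001])),o["ft_force"],o["grip_width"])
a=c["img"][0:75,230:340];a=np.clip((a/255.)**.6*255,0,255).astype(np.uint8);cv2.imwrite("pics/w31.png",cv2.resize(a,None,fx=7,fy=7,interpolation=2))
E
```

```text
[ 0.00020472 -0.03173482 -0.00067356] [-4.81525098  3.8588494   3.51056113] 0.17762867818908903
```

View pics/w31.png

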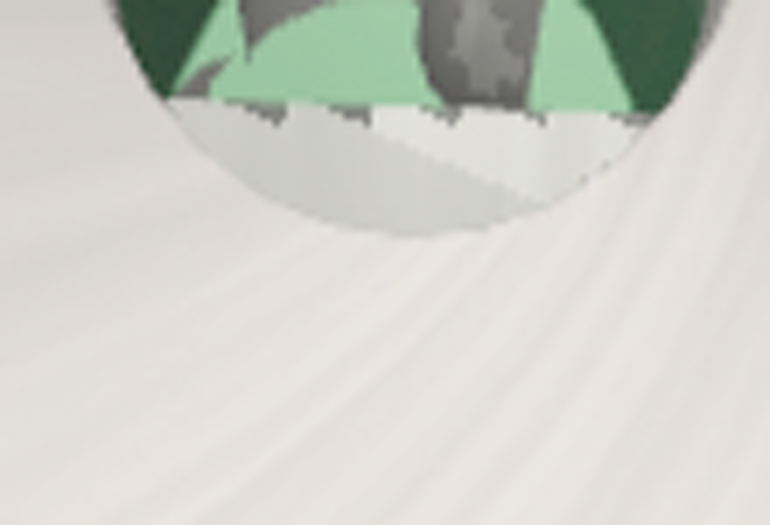

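Emit:
play_rows:
  increments: "0 -0.006 -0.0001 0;0 -0.006 -0.0001 0;0 -0.006 -0.0001 0;0 -0.002 0 0;0 -0.001 0 0"

```text
clock: 25.9
position: [0.5806, -0.2194, 0.0999]
ee_rot: [-0.114, 0.7, 0.143, 0.69]
ft_force: [-6.7, 5.8, 5.5]
grip_width: 0.175
```

```bash
python3 - <<'E'
from m import *
R0=Rn.from_quat([-.126,.694,.124,.698]).as_matrix();print(R0.T@(o["position"]-np.array([.56445,-.17305,.1001])),o["ft_force"],o["grip_width"])
a=c["img"][225:275,325:415];cv2.imwrite("pics/w32.png",cv2.resize(a,None,fx=8.8,fy=8.8,interpolation=0))
E
```

```text
[ 0.00033802 -0.04910667 -0.00102109] [-6.66625799  5.76345776  5.53891912] 0.1748985646796915
```

View pics/w32.png

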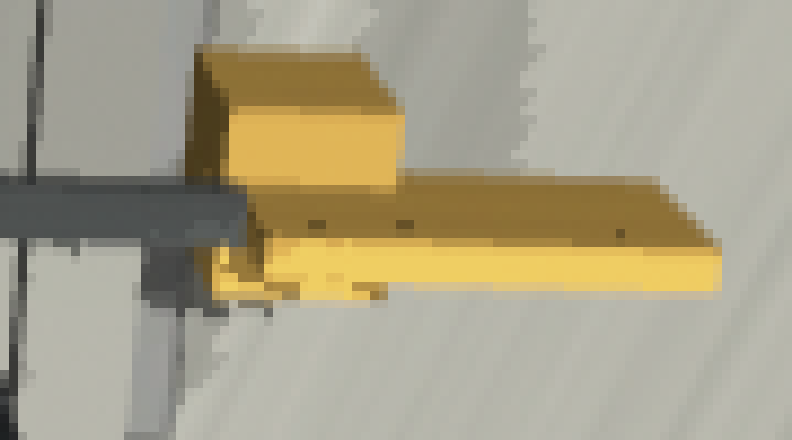

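```bash
python3 - <<'E'
from d import *
diff((235,217),(235,270));diff((0,208),(235,270))
E
```

```text
(array([ 0.6204, -0.2047,  0.069 ]), array([30.7, -1.7, 42.6])) (array([ 0.6192, -0.2058,  0.076 ]), array([23.7, -2.1, 41.1])) fin-ptr y mm -0.6413371731674131
(array([ 0.6052, -0.2098,  0.069 ]), array([30.8, -1.1, 26.6])) (array([ 0.6192, -0.2058,  0.076 ]), array([23.7, -2.1, 41.1])) fin-ptr y mm -0.8541991120966504
```

Emit:
play_rows:
  increments: "0 -0.0012 0 0;0 -0.0012 0 0;0 -0.0012 0 0;0 -0.0011 0 0"

```text
clock: 26.4
position: [0.581, -0.2205, 0.1]
ee_rot: [-0.112, 0.701, 0.146, 0.689]
ft_force: [-6.6, 6.0, 6.0]
grip_width: 0.174
```

```bash
python3 - <<'E'
from m import *
R0=Rn.from_quat([-.126,.694,.124,.698]).as_matrix();print(R0.T@(o["position"]-np.array([.56445,-.17305,.1001])),o["ft_force"],o["grip_width"])
a=c["img"][225:275,325:415];cv2.imwrite("pics/w33.png",cv2.resize(a,None,fx=8.8,fy=8.8,interpolation=0))
for _ in range(10): camera("side")
o=get_obs();print(R0.T@(o["position"]-np.array([.56445,-.17305,.1001])))
a=camera("wrist")["img"];cv2.imwrite("pics/w34.png",a)
E
```

```text
[ 0.00031658 -0.05020528 -0.00103312] [-6.61141742  5.9552086   5.99758405] 0.17423830812271687
[ 0.00032233 -0.0502772  -0.00104259]
```

View pics/w33.png

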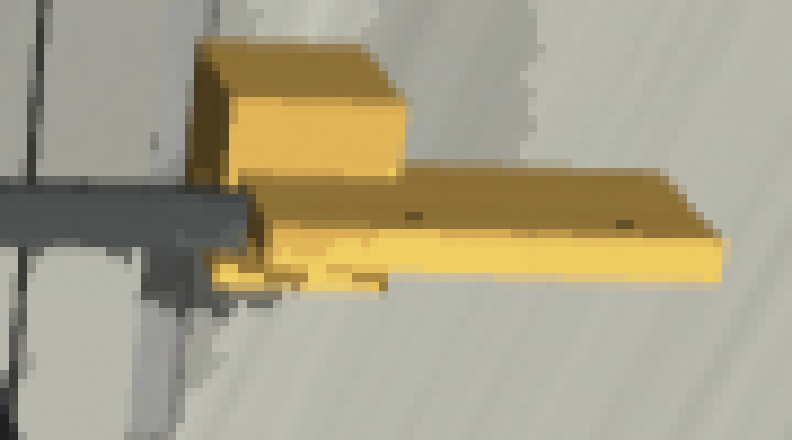

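View pics/w34.png

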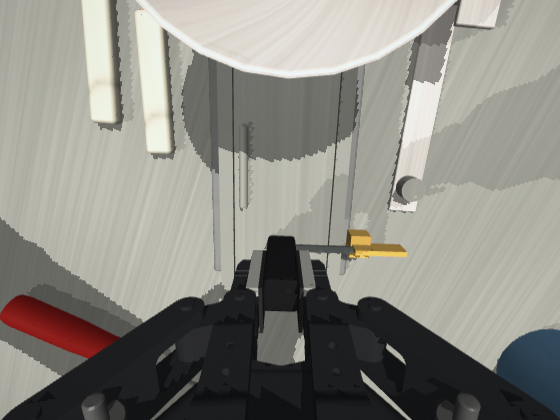

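```bash
python3 - <<'E'
from d import *
diff((240,220),(240,260));diff((0,213),(700,259))
def avg(n,N=6): return np.mean([camera(n)["img"].astype(float) for _ in range(N)],0)
im=avg("top");a=cv2.resize(im[205:240,290:330],None,fx=9,fy=9,interpolation=2);cv2.imwrite("pics/t35.png",np.clip((a/255)**.6*255,0,255).astype(np.uint8))
E
```

```text
(array([ 0.621 , -0.2055,  0.069 ]), array([30.6, -1.9, 43. ])) (array([ 0.6195, -0.2059,  0.076 ]), array([23.6, -1.4, 41.4])) fin-ptr y mm 0.11848564437921708
(array([ 0.6056, -0.211 ,  0.069 ]), array([30.7, -1.5, 26.6])) (array([ 0.6475, -0.1949,  0.076 ]), array([23.4, -1.2, 71.5])) fin-ptr y mm 1.33984701681592
```

View pics/t35.png

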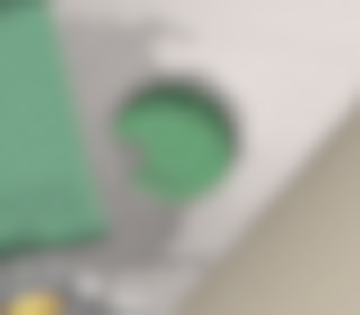

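```bash
python3 -c "
from h import *
o=get_obs();print(o['clock'],o['position'],o['grip_width'],o['ft_force']);print(workorder.hand_in())"
```

```text
27.35 [ 0.58097033 -0.22052825  0.0999518 ] 0.17779873438073457 [-6.94819795  5.70328523  6.1810982 ]
the job is handed in; nothing more can be done
None
```

I handed the job in at 27.4 s of the 54 s allowed, with the gripper still holding the gate. One point is not fully confirmed: I saw three of the four studs in the jar, not the fourth.

**What I did**
- I pinched the bin's T-handle by its ends and tipped the bin to about 1.0 rad for about 2 s, with the gate shut. All four studs were then seen in the funnel throat.
- I lowered the bin back onto its rest and let go. It was empty and level.
- I gripped the gate post with 60 N and pulled it out about 50 mm, so the studs dropped.
- **Mid-job check:** the camera could not see into the jar at full pull. Still holding the gate, I let it back in to about 32 mm to look, then pulled it out to the mark again.

**Last checks**
- **Pointer and fin:** at the pointer tip they are within about 0.1 mm of each other. A cruder estimate, using points further along both parts, gave 1.3 mm. An error in the height I assumed for the pointer could add about another 0.7 mm.
- **Studs:** at least three appear to be in the jar. The throat, cone and bin were clear in the views I had, so the fourth should be in the jar too.
- **Hold:** the grip was steady, with about 11 N at the wrist and under 0.1 mm of drift over half a second.
- **Other parts:** I saw none of the loose parts on the cart move, but I did not measure them.

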